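# Load the sprung check scale with ring weights to its red mark

## Task

Add the steel ring weights one at a time to the spindle of the sprung scale, pushing each one gently past the spindle's spring catch until it lies flat on the pan or on the ring below, and let the pan come to rest before you judge it. Stop with the first ring that brings the black pointer level with the red mark or below it, leaving spare rings on the bench. Do not drop rings onto the pan, do not press the pan down to its bottom stop, and leave the red mark and everything else on the bench undisturbed.

Things in the scene. Friction and masses are not known exactly. Their poses are not given: they have to be found in the camera images.
- scale: fixed check scale: blue base plate 150 x 120 x 15 mm carrying the sprung round pan over its origin and, on the +x side, an upright white scale plate (44 mm wide, its face 57 mm from the axis, top 130 mm above the bench). Origin: on the bench under the pan's axis, z up; it stands at any yaw within about 0.5 rad. Nothing of it except the spindle rises above the empty pan by more than 5 mm
- pan (a joint): how far the sprung pan has sunk (m), 0 at the top, bottom stop at 0.090; keep it above the last 5 mm. Empty it rests at about 0.003. The spring gives about 115 N/m (one ring sinks it 12.5 to 14.5 mm more), damped, settles within 1 s
- pan_floor (a point): centre of the upper face of the flat aluminium pan (72 mm diameter, 4 mm thick), on the axis of its steel spindle, 130 mm above the bench when pan is 0; moves down with the pan; x, y axes as scale
- spindle_tip (a point): top of the upright spindle, 54 mm above the pan floor. The spindle is 16 mm in diameter up to 46 mm above the pan floor, then tapers to 6 mm at the tip
- catch (a point): spring catch: four brass sprung wedges around the spindle, 41.5 mm above the pan floor, 3 mm proud. A lowered ring stops there, underside 44 mm above the pan floor; centred it needs 3.2 to 5 N in all (own weight 1.6 N) to click past, the pan sinking meanwhile; off centre it rubs, pushes back sideways (towards the centre) and needs up to twice that. Below, it is free; room for three
- pointer (a point): tip of the black pointer, which sinks with the pan, in front of the scale plate (6 mm below the pan floor, 63 mm from the axis)
- mark (a point): inner end of the red marker bar, 63 mm from the axis beside the pointer; pointer and mark are level when pan equals marker
- marker (a joint): setting of the red marker (m): the value of pan at which the pointer is level with it, 0.024 to 0.039. Held by friction; not to be moved
- ring1: steel ring weight, 50 mm outer diameter, 19 mm bore, 12 mm thick, about 160 g (rings differ by up to 6 %). Lies flat on the bench; origin at the centre of its underside, z up. All four are alike; two or three are needed
- ring2: steel ring weight, 50 mm outer diameter, 19 mm bore, 12 mm thick, about 160 g (rings differ by up to 6 %). Lies flat on the bench; origin at the centre of its underside, z up. All four are alike; two or three are needed
- ring3: steel ring weight, 50 mm outer diameter, 19 mm bore, 12 mm thick, about 160 g (rings differ by up to 6 %). Lies flat on the bench; origin at the centre of its underside, z up. All four are alike; two or three are needed
- ring4: steel ring weight, 50 mm outer diameter, 19 mm bore, 12 mm thick, about 160 g (rings differ by up to 6 %). Lies flat on the bench; origin at the centre of its underside, z up. All four are alike; two or three are needed
- cork: bystander: upright cork, 22 mm diameter, 28 mm tall, origin centre of underside
- stopper: bystander: black rubber stopper, 24 to 32 mm diameter, 26 mm tall, origin centre of underside
- flask: bystander: conical glass flask, 76 mm diameter at the foot, 110 mm tall, origin centre of underside
- wine_bottle: bystander: green wine bottle, 74 mm diameter, 290 mm tall, origin centre of underside
- reagent_jar: bystander: white jar with red cap, 60 mm diameter, 85 mm tall, origin centre of underside
- beaker: bystander: empty glass beaker, 70 mm diameter, 85 mm tall, origin centre of underside
- spatula: bystander: lab spatula 190 mm long lying on the bench, along its x
Not all that is in view belongs to the job. Leave any green look-alike of the ring3 alone.

How it is judged:
By the outcome, as a careful person would: the job done as asked, in the order asked, and still so for the second after the job is handed in, with the robot touching nothing.
It also fails if it takes over 72 s, if anything falls off the work surface, if the arm or the gripper's body presses on something with over 40 N, if the wrist force passes 120 N, or if a joint passes its speed limit or range.

## Robot

A 6-joint arm with a two-finger parallel gripper is mounted at the origin on the work surface. World frame = base frame: x ahead of the robot, y to its left, z up, the work surface at z = 0. Lengths are in mm, angles in rad, forces in N, time in s.
With the tool pointing down it reaches from about 275 to 750 mm from the base axis. Payload 10.2 kg.
Tool frame: the origin (TCP) lies midway between the tips of the shut fingers; the grasp point (between the pads) lies 19 mm behind it; z points along the fingers, y is the line along which they close (so a half turn about z gives the same grasp; the last joint's range is limited). The gripper opens to 85 mm and grips with 20 to 120 N. Pads are 22 mm wide; open, the fingers measure 114 mm over their backs; the gripper's body (76 mm by 85 mm) begins 54 mm behind the grasp point. The pads swing forward as they close: fully open they stand 13 mm farther back than shut.
Start: joints at [0.981, 0.313, 1.498, -0, 1.331, -0.223], TCP at [188.294, 490.078, 231.294] pointing down, gripper open.
Joint ranges: [-2.94, 2.94], [-0.97, 2.17], [0.19, 2.56], [-1.23, 4.37], [0.02, 3.11], [-2.88, 2.88]. Speed limits (rad/s): [2.39, 2.39, 3.01, 3.14, 3.14, 3.14].

## Interface

Orientations are given as a unit quaternion [w, x, y, z].
In Python, from rig import sense, capture, finish_job, find_in, place_of gives the robot as it stands. The module is installed in compiled form; this text tells all that it offers.
- The arm moves only by the shell command python3 -m jog 'ROWS' [FORCE]. ROWS is JSON, a list of rows, each an object of numbers: "tx", "ty", "tz": the shift along the tool's x, y, z in mm; "ax", "ay", "az": the turn, a rotation vector about the tool's x, y, z in rad; "jaw": the closure, from -1 (fully open) to 1 (shut), so that 0 is half open. In form: [{"tx": .., "ty": .., "tz": .., "ax": .., "ay": .., "az": .., "jaw": ..}, ...]. A call has 1 to 5 rows; each row shifts and turns the commanded pose from where the row before left it, along the tool's axes as they then stand; what a row does not reach is not made up. A row lasts 1/8 s, in which the tool goes at most 62.5 mm and 10.7 degrees, less where a joint would pass 70% of its speed; a pose out of reach is approached as far as the arm can. A call with a gripper value outside its range is refused whole. The fingers move at their own pace and stop on an object; FORCE is the grip in N (left out, the last holds). Time passes only in rows, so rows that do not move let the fingers close. It gives the time, the measured TCP pose, the force, the opening and the grip force at its end, in the units of the state.
- sense(): the state, without advancing time (a new reading comes with each control period).
- capture(name): name is "scene" or "top"; returns a dict with "color" (400x640x3 uint8, red, green, blue), "depth" (400x640 float32, mm along the optical axis (not along the pixel's ray), 0 where there is no reading), "fx", "fy", "cx", "cy" (pixels), "k1" (the pictures are not rectified: a ray, as slopes to the right and down, at radius r is drawn at 1 + k1 r^2 times it, then the intrinsics apply), "camera_from_world" (4x4, takes a point from world to camera coordinates). Camera axes: x right, y up, looking along -z (the intrinsics and any distortion apply to the point x, -y, -z); pixel columns grow to the right and rows downward; lengths in mm; the calibration is good to about 2 mm. A picture is of the moment at which its call begins.
- finish_job(): hands the job in; it is judged then, once.
Trained networks look in the newest picture that a camera, given by its name, has taken for a name from the list of things; names that differ only in an ending like _2 or _b are one class to them, and where a whole thing is asked for, a point or a joint stands for the part that bears it (a point fixed in the world has none). Each returns a list of dicts, best first, with "conf" (0 to 1); they miss things now and then, are a little off and sometimes report something else, mostly with a low value. They report only what shows in the picture. A call takes as long as a camera call. They do not tell look-alikes from the thing itself.
- find_in(query, camera): "centre" ([column, row] in pixels, amid what is visible of it).
- place_of(query, camera): "centre" ([column, row] in pixels: a listed point, or the origin of a listed thing).
The state is a dict: "time_s": time; "joints": joint angles; "dq": joint speeds; "tau": joint torques, N m; "eef_pos": TCP position; "ee_rot": TCP orientation; "force": force on the tool from outside, world axes, zero at the start; "wrist_torque": the same for the moment, N m; "grip_width": opening from 0.0 (shut) to 1.0 (fully open); "grip_force": force on a finger pad.
Only numpy, scipy, OpenCV 4.12 (cv2) and the standard library are available. Lean on these libraries where they do the work, as an engineer would, in place of code of your own. Each camera call takes 0.05 s, during which the arm holds its last target. There are 200 camera calls.

## Working session

There is one attempt and no reset: what is moved stays moved. The work goes in short steps, Python scripts to look and compute and a shell command to move; the robot and the scene stay as the last step left them, time stands still between calls to the robot, and variables do not carry over. Pictures are saved under pics/ and viewed, at most 10 in all, crops included, and the job is handed in when it is done.

```bash
mkdir -p pics; cat > h.py <<'E'
import numpy as np, cv2
from rig import *
def ray(c,px):
    u=np.array([(px[0]-c["cx"])/c["fx"],(px[1]-c["cy"])/c["fy"]]);s=u.copy()
    for _ in range(20): s=u/(1+c["k1"]*(s@s))
    M=np.linalg.inv(c["camera_from_world"]);d=M[:3,:3]@np.array([s[0],-s[1],-1]);return M[:3,3],d
def at_z(c,px,z):
    o,d=ray(c,px);return o+d*(z-o[2])/d[2]
def at_d(c,px):
    o,d=ray(c,px);return o+d*c["depth"][int(round(px[1])),int(round(px[0]))]
def proj(c,p):
    q=(c["camera_from_world"]@np.append(p,1))[:3];s=np.array([q[0],-q[1]])/-q[2];s=s*(1+c["k1"]*(s@s));return np.array([s[0]*c["fx"]+c["cx"],s[1]*c["fy"]+c["cy"]])
def save(c,n,box=None,k=1):
    im=c["color"][:,:,::-1]
    if box: im=im[box[1]:box[3],box[0]:box[2]]
    cv2.imwrite("pics/"+n,cv2.resize(im,None,fx=k,fy=k,interpolation=cv2.INTER_CUBIC))
E
python3 - <<'E'
from h import *
np.set_printoptions(precision=1,suppress=True)
print(sense())
for n in("scene","top"):
    c=capture(n);save(c,n+"0.png");print(n,np.linalg.inv(c["camera_from_world"])[:3,3],c["fx"],c["k1"])
    for q,z in(("ring1",0),("scale",0),("pan_floor",127),("spindle_tip",181),("catch",168),("pointer",121),("mark",100),("flask",0),("wine_bottle",0),("reagent_jar",0),("beaker",0),("cork",0),("stopper",0),("spatula",0)):
        print(q,[(np.round(r["conf"],2),np.round(r["centre"]),at_z(c,r["centre"],z)[:2]) for r in place_of(q,n)[:6]])
E
```

```text
{'time_s': 0.0, 'joints': array([ 1. ,  0.3,  1.5, -0. ,  1.3, -0.2]), 'dq': array([ 0., -0., -0., -0., -0.,  0.]), 'tau': array([  0. , -41.2, -26. ,  -0. ,   0. ,   0. ]), 'eef_pos': array([188.1, 489.9, 230.7]), 'ee_rot': array([-0. ,  0.2,  1. , -0. ]), 'force': array([-0. , -0. , -0.7]), 'wrist_torque': array([-0., -0.,  0.]), 'grip_force': 0.0, 'grip_width': 1.0000097839397681}
scene [1379.5  536.1 1212.1] 469.3363480011791 -0.04316380602734393
ring1 [(np.float64(0.73), array([350., 222.]), array([467.5, 121.5])), (np.float64(0.67), array([323., 254.]), array([625.1, 107.8])), (np.float64(0.63), array([381., 316.]), array([731.6, 359.8])), (np.float64(0.52), array([294., 242.]), array([629.5,   4.8])), (np.float64(0.51), array([400., 245.]), array([474. , 304.3])), (np.float64(0.45), array([380., 269.]), array([589.6, 289. ]))]
scale [(np.float64(0.8), array([251., 212.]), array([ 596.3, -190.9])), (np.float64(0.68), array([377., 271.]), array([600.7, 283.7]))]
pan_floor [(np.float64(0.68), array([249., 186.]), array([ 589.1, -184.7]))]
spindle_tip [(np.float64(0.69), array([24
[... 1690 characters left out ...]
 array([409., 170.]), array([ 642.8, -209.1]))]
mark [(np.float64(0.5), array([397., 171.]), array([ 646.7, -179.2]))]
flask [(np.float64(0.66), array([324., 144.]), array([765.6,  13.5]))]
wine_bottle [(np.float64(0.77), array([450., 257.]), array([ 413. , -335.3]))]
reagent_jar [(np.float64(0.65), array([448., 168.]), array([ 679.1, -355. ])), (np.float64(0.33), array([450., 256.]), array([ 416.6, -333.1]))]
beaker [(np.float64(0.97), array([180., 261.]), array([431.5, 437.3]))]
cork [(np.float64(0.5), array([258., 224.]), array([528.9, 211.5]))]
stopper [(np.float64(0.57), array([257., 163.]), array([714.7, 214.3]))]
spatula [(np.float64(0.95), array([209., 162.]), array([720.7, 358. ]))]
```

View pics/top0.png

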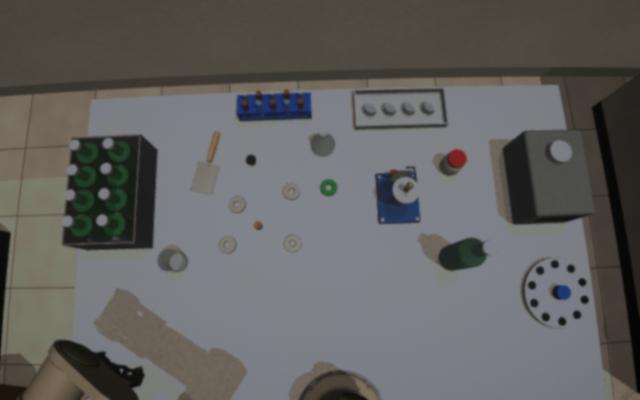

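View pics/scene0.png

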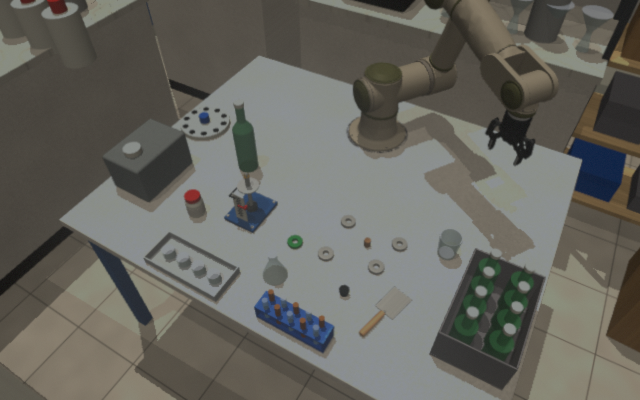

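Top view: steel rings at (238,204), (291,191), (292,243) and (228,244). The green look-alike is at (328,186). The white discs at (370–430,108) lie in a tray, not on the bench. The scale is at (400,195). In the scene view the rings are at (348,221), (326,254), (376,267) and (400,244), with the green one at (295,241).

```bash
python3 - <<'E'
from h import *
np.set_printoptions(precision=1,suppress=True)
cs={n:capture(n) for n in("top","scene")}
def cloud(c):
    H,W=c["depth"].shape;u=np.stack(np.meshgrid(np.arange(W),np.arange(H)),-1).reshape(-1,2).astype(float)
    u=(u-[c["cx"],c["cy"]])/[c["fx"],c["fy"]];s=u.copy()
    for _ in range(20): s=u/(1+c["k1"]*(s**2).sum(1,keepdims=True))
    d=c["depth"].reshape(-1,1);p=np.hstack([s[:,:1],-s[:,1:],-np.ones((len(s),1))])*d
    M=np.linalg.inv(c["camera_from_world"]);return (p@M[:3,:3].T+M[:3,3]),d[:,0]>0
for n,c in cs.items():
    P,ok=cloud(c);col=c["color"].reshape(-1,3).astype(int)
    flat=ok&(abs(P[:,0]-560)<40)&(abs(P[:,1]-60)<40)
    z0=np.median(P[flat,2]);print(n,"bench z",z0,P[flat,2].std())
    for x,y in((473,116),(620,111),(589,273),(462,303)):
        m=ok&(np.hypot(P[:,0]-x,P[:,1]-y)<42)&(P[:,2]-z0>6)&(P[:,2]-z0<18)
        e=cv2.minEnclosingCircle(P[m,:2].astype(np.float32))
        print("ring",m.sum(),P[m].mean(0),e[0],e[1])
    S=ok&(np.hypot(P[:,0]-590,P[:,1]+190)<110)
    m=S&(P[:,2]>115)&(P[:,2]<140)&(np.hypot(P[:,0]-590,P[:,1]+190)<50);print("pan",m.sum(),P[m].mean(0),cv2.minEnclosingCircle(P[m,:2].astype(np.float32)))
    m=S&(P[:,2]>140)&(P[:,2]<200);print("spindle",m.sum(),P[m].mean(0),P[m,2].max())
    m=S&(col[:,2]>1.6*col[:,0])&(col[:,2]>60)&(P[:,2]<40);r=cv2.minAreaRect(P[m,:2].astype(np.float32));print("base",m.sum(),r,P[m].mean(0))
save(cs["top"],"scale_top.png",(360,150,440,230),7)
save(cs["scene"],"scale_sc.png",(210,155,310,235),7)
E
```

```text
top bench z 0.38614347283578354 2.313090040918103
ring 203 [470.  115.1  12.2] (467.7200622558594, 111.38613891601562) 29.371572494506836
ring 196 [622.  114.6  12.2] (621.3287963867188, 114.26693725585938) 25.98789405822754
ring 203 [588.7 274.4  11.7] (583.4337768554688, 272.36383056640625) 35.7223014831543
ring 199 [472.5 300.5  11.6] (474.2022705078125, 306.170166015625) 29.51496124267578
pan 515 [ 586.8 -193.4  127.7] ((593.838134765625, -196.4535369873047), 42.526023864746094)
spindle 61 [ 585.2 -192.   169.7] 186.52579262914628
base 916 ((589.072021484375, -190.98748779296875), (143.48155212402344, 116.88786315917969), 1.8994030952453613) [ 563.  -183.6   15.6]
scene bench z 0.2541226466159969 2.619665282634364
ring 129 [474.4 117.9  11.5] (475.9745178222656, 109.971435546875) 33.291229248046875
ring 154 [626.1 117.8  12. ] (626.4402465820312, 112.39681243896484) 34.619136810302734
ring 161 [592.8 276.9  11.7] (584.2750854492188, 274.63323974609375) 33.63575744628906
ring 150 [476.  304.8  11.7] (465.33770751953125, 309.964111328125) 38.549720764160156
pan 274 [ 593.6 -189.4  127.7] ((594.6187744140625, -195.8231658935547), 42.006832122802734)
spindle 53 [ 592.4 -188.2  164.1] 184.08996895319706
base 580 ((597.653564453125, -188.85147094726562), (118.18526458740234, 147.56690979003906), 89.82564544677734) [ 596.  -177.8   15.3]
```

```bash
python3 -c "
import cv2,numpy as np
a=cv2.imread('pics/scale_top.png');b=cv2.imread('pics/scale_sc.png')
a=cv2.resize(a,(400,400));b=cv2.resize(b,(400,320));b=cv2.copyMakeBorder(b,0,80,0,0,0)
cv2.imwrite('pics/both.png',np.hstack([a,b]))"
```

```text
(no output)
```

View pics/both.png

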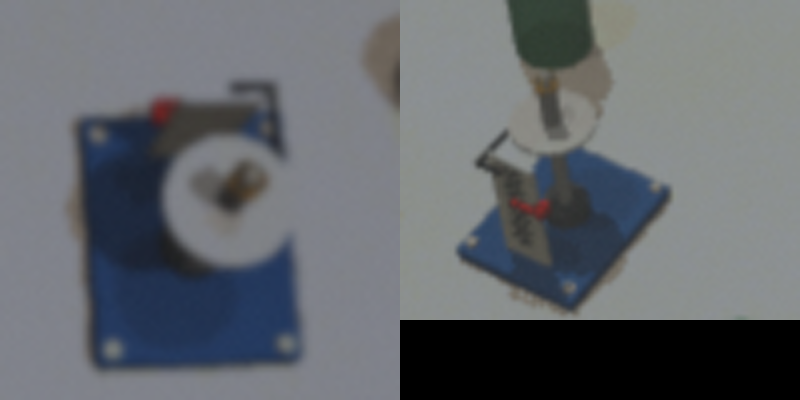

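The crops show the scale with its spindle and brass catch inside the white pan. The black pointer arm is at left-crop (255,110) and the red mark at (165,110), both on the +x side. The base yaw is about 0.02. The four candidates are steel rings and the excluded one is green; I'll start with the ring at top (291,191), around (624,116).

```bash
cat >> h.py <<'E'
from scipy.spatial.transform import Rotation as R
def rot(): q=sense()["ee_rot"];return R.from_quat([q[1],q[2],q[3],q[0]])
def to(p,yaw=None):
    "tool shifts to world p; yaw: desired world direction of tool y (mod pi)"
    s=sense();r=rot();print("pos",s["eef_pos"].round(1),"F",s["force"].round(2),"w",round(85*s["grip_width"],1),"gf",round(s["grip_force"],1),"t",round(s["time_s"],2))
    print("shift tool",(r.inv().apply(np.array(p)-s["eef_pos"])).round(1))
    m=r.as_matrix();print("yaw of y",np.arctan2(m[1,1],m[0,1]).round(3),"z",m[:,2].round(3))
    if yaw is not None:
        d=np.arctan2(m[1,1],m[0,1])-yaw; d=(d+np.pi/2)%np.pi-np.pi/2;print("az",d.round(3))
E
python3 -c "
from h import *
to([624,116,60],np.pi/2+.02)
c=capture('top');save(c,'rings.png',(210,160,360,260),5)"
```

```text
pos [188.3 490.1 231.3] F [-0.56  0.26 -0.36] w 85.2 gf 0.0 t 1.6
shift tool [-540.9 -193.   171.3]
yaw of y 1.204 z [-0.  0. -1.]
az -0.387
```

View pics/rings.png

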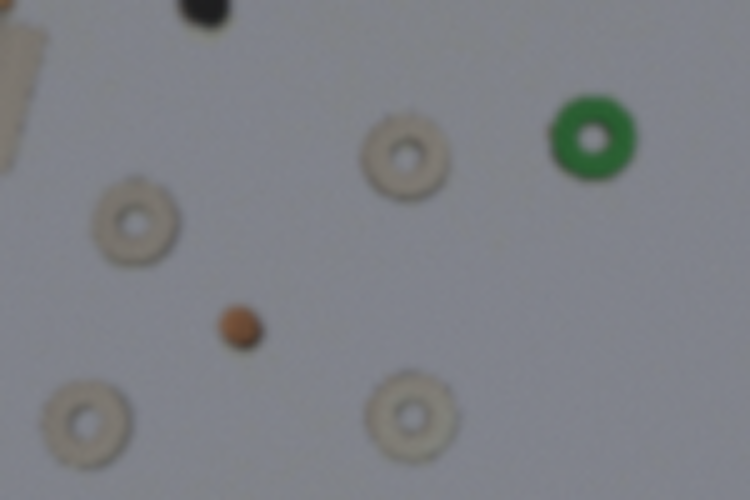

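The chosen ring at crop (407,157) is plain steel, clearly distinct from the green one at (592,138).

```bash
python3 -m jog '[{"tx":-54,"ty":-19},{"tx":-54,"ty":-19},{"tx":-54,"ty":-19},{"tx":-54,"ty":-19},{"tx":-54,"ty":-19}]' 50; python3 -m jog '[{"tx":-54,"ty":-19},{"tx":-54,"ty":-19},{"tx":-54,"ty":-19},{"tx":-54,"ty":-19},{"tx":-54,"ty":-19}]'; python3 -m jog '[{"az":-0.18,"tz":40},{"az":-0.18,"tz":40},{"az":-0.03,"tz":40},{"jaw":-0.6},{}]'; python3 -c "
from h import *
to([624,116,60],np.pi/2+.02)"
```

```text
pos [188.3 490.1 231.3] F [ 0.42  0.74 -0.36] w 84.9 gf 0.0 t 1.65
shift tool [-540.9 -192.9  171.3]
yaw of y 1.204 z [-0. -0. -1.]
az -0.387schema error: expected keys tx, ty, tz, ax, ay, az, jaw
schema error: expected keys tx, ty, tz, ax, ay, az, jaw
schema error: expected keys tx, ty, tz, ax, ay, az, jaw
```

```bash
python3 -m jog '[{"tx":-54,"ty":-19,"tz":0,"ax":0,"ay":0,"az":0,"jaw":-1},{"tx":-54,"ty":-19,"tz":0,"ax":0,"ay":0,"az":0,"jaw":-1},{"tx":-54,"ty":-19,"tz":0,"ax":0,"ay":0,"az":0,"jaw":-1},{"tx":-54,"ty":-19,"tz":0,"ax":0,"ay":0,"az":0,"jaw":-1},{"tx":-54,"ty":-19,"tz":0,"ax":0,"ay":0,"az":0,"jaw":-1}]' 50; python3 -m jog '[{"tx":-54,"ty":-19,"tz":0,"ax":0,"ay":0,"az":0,"jaw":-1},{"tx":-54,"ty":-19,"tz":0,"ax":0,"ay":0,"az":0,"jaw":-1},{"tx":-54,"ty":-19,"tz":0,"ax":0,"ay":0,"az":0,"jaw":-1},{"tx":-54,"ty":-19,"tz":0,"ax":0,"ay":0,"az":0,"jaw":-1},{"tx":-54,"ty":-19,"tz":0,"ax":0,"ay":0,"az":0,"jaw":-1}]'; python3 -m jog '[{"tx":0,"ty":0,"tz":40,"ax":0,"ay":0,"az":-0.18,"jaw":-0.6},{"tx":0,"ty":0,"tz":40,"ax":0,"ay":0,"az":-0.18,"jaw":-0.6},{"tx":0,"ty":0,"tz":40,"ax":0,"ay":0,"az":-0.03,"jaw":-0.6}]'; python3 -c "
from h import *
to([624,116,60],np.pi/2+.02)"
```

```text
time_s: 2.28
eef_pos: [407.5, 303.2, 231.5]
ee_rot: [0.0, 0.182, 0.983, 0.0]
force: [0.9, 0.6, 0.3]
grip_width: 1.002
grip_force: 0.0
time_s: 2.9
eef_pos: [625.5, 117.7, 231.3]
ee_rot: [0.0, 0.182, 0.983, 0.0]
force: [0.8, 0.9, 0.2]
grip_width: 0.998
grip_force: 0.0
time_s: 3.28
eef_pos: [624.2, 118.9, 109.9]
ee_rot: [-0.0, -0.013, 1.0, 0.0]
force: [0.7, 0.1, 0.3]
grip_width: 0.805
grip_force: 0.0
pos [624.2 118.9 109.9] F [0.69 0.12 0.29] w 68.4 gf 0.0 t 3.27
shift tool [ 0.3 -2.9 49.9]
yaw of y 1.596 z [-0.  0. -1.]
az 0.006
```

```bash
python3 -m jog '[{"tx":0,"ty":-3,"tz":50,"ax":0,"ay":0,"az":0,"jaw":-0.6},{"tx":0,"ty":0,"tz":48,"ax":0,"ay":0,"az":0,"jaw":-0.6},{"tx":0,"ty":0,"tz":10,"ax":0,"ay":0,"az":0,"jaw":-0.6},{"tx":0,"ty":0,"tz":0,"ax":0,"ay":0,"az":0,"jaw":-0.6}]'; python3 -m jog '[{"tx":0,"ty":0,"tz":0,"ax":0,"ay":0,"az":0,"jaw":1},{"tx":0,"ty":0,"tz":0,"ax":0,"ay":0,"az":0,"jaw":1},{"tx":0,"ty":0,"tz":0,"ax":0,"ay":0,"az":0,"jaw":1},{"tx":0,"ty":0,"tz":0,"ax":0,"ay":0,"az":0,"jaw":1}]'; python3 -c "
from h import *
to([624,116,1],np.pi/2+.02);print(sense()['joints'].round(2))"
```

```text
time_s: 3.78
eef_pos: [624.9, 116.1, 4.2]
ee_rot: [0.0, -0.012, 1.0, -0.0]
force: [0.3, -0.2, 0.2]
grip_width: 0.802
grip_force: 0.0
time_s: 4.28
eef_pos: [625.6, 116.2, 6.3]
ee_rot: [0.002, -0.012, 1.0, 0.0]
force: [-2.2, -0.5, 8.8]
grip_width: 0.545
grip_force: 49.8
pos [625.6 116.2   6.3] F [-2.16 -0.5   8.77] w 46.3 gf 49.8 t 4.28
shift tool [ 1.7 -0.2  5.3]
yaw of y 1.594 z [ 0.004  0.    -1.   ]
az 0.003
[-0.    0.79  1.35  0.    0.99 -1.59]
```

```bash
python3 -m jog '[{"tx":0,"ty":0,"tz":0,"ax":0,"ay":0,"az":0,"jaw":-0.6},{"tx":0,"ty":0,"tz":0,"ax":0,"ay":0,"az":0,"jaw":-0.6},{"tx":0,"ty":0,"tz":0,"ax":0,"ay":0,"az":0.17,"jaw":-0.6},{"tx":0,"ty":0,"tz":0,"ax":0,"ay":0,"az":0.18,"jaw":-0.6},{"tx":0,"ty":0,"tz":0,"ax":0,"ay":0,"az":0.18,"jaw":-0.6}]'; python3 -m jog '[{"tx":0,"ty":0,"tz":0,"ax":0,"ay":0,"az":0.18,"jaw":-0.6},{"tx":0,"ty":0,"tz":0,"ax":0,"ay":0,"az":0.18,"jaw":-0.6},{"tx":0,"ty":0,"tz":0,"ax":0,"ay":0,"az":0.18,"jaw":-0.6},{"tx":0,"ty":0,"tz":0,"ax":0,"ay":0,"az":0.18,"jaw":-0.6},{"tx":0,"ty":0,"tz":0,"ax":0,"ay":0,"az":0.18,"jaw":-0.6}]';python3 -m jog '[{"tx":0,"ty":0,"tz":0,"ax":0,"ay":0,"az":0.14,"jaw":-0.6},{"tx":0,"ty":0,"tz":0,"ax":0,"ay":0,"az":0,"jaw":-0.6}]'; python3 -c "
from h import *
to([624,116,1],0);
for n in('top','scene'):
  c=capture(n);print([(round(r['conf'],2),at_z(c,r['centre'],0)[:2].round(1)) for r in place_of('ring1',n)])"
python3 -m jog '[{"tx":0,"ty":0,"tz":0,"ax":0,"ay":0,"az":0,"jaw":1},{"tx":0,"ty":0,"tz":0,"ax":0,"ay":0,"az":0,"jaw":1},{"tx":0,"ty":0,"tz":0,"ax":0,"ay":0,"az":0,"jaw":1},{"tx":0,"ty":0,"tz":0,"ax":0,"ay":0,"az":0,"jaw":1}]'; 
```

```text
time_s: 4.9
eef_pos: [624.4, 116.0, 3.5]
ee_rot: [0.0, 0.254, 0.967, 0.0]
force: [-0.3, -0.2, 0.3]
grip_width: 0.8
grip_force: 0.0
time_s: 5.52
eef_pos: [624.4, 116.1, 3.5]
ee_rot: [0.0, 0.649, 0.761, 0.0]
force: [-0.3, -0.4, -0.2]
grip_width: 0.801
grip_force: 0.0
time_s: 5.78
eef_pos: [624.4, 116.0, 3.4]
ee_rot: [0.0, 0.698, 0.716, 0.0]
force: [-0.2, -0.4, 0.2]
grip_width: 0.801
grip_force: 0.0
pos [624.4 116.    3.4] F [-0.2  -0.45  0.23] w 68.1 gf 0.0 t 5.78
shift tool [-0.  -0.4  2.4]
yaw of y 0.025 z [ 0.  0. -1.]
az 0.025
[(0.71, array([463. , 305.8])), (0.6, array([582.6, 267.8])), (0.47, array([629.1,   5.7]))]
[(0.68, array([465.9, 305.7])), (0.64, array([ 686.8, -354.6])), (0.54, array([634.7,   9.6])), (0.48, array([632. , 117.5])), (0.46, array([591.9, 284.3])), (0.42, array([456.8, 114.8]))]
time_s: 6.48
eef_pos: [624.6, 116.1, 4.0]
ee_rot: [0.0, 0.698, 0.716, 0.0]
force: [-1.2, 0.3, 5.2]
grip_width: 0.55
grip_force: 50.6
```

```bash
python3 -m jog '[{"tx":0,"ty":0,"tz":-20,"ax":0,"ay":0,"az":0,"jaw":1},{"tx":0,"ty":0,"tz":-52,"ax":0,"ay":0,"az":-0.18,"jaw":1},{"tx":0,"ty":0,"tz":-52,"ax":0,"ay":0,"az":-0.18,"jaw":1},{"tx":0,"ty":0,"tz":-52,"ax":0,"ay":0,"az":-0.18,"jaw":1},{"tx":0,"ty":0,"tz":-50,"ax":0,"ay":0,"az":-0.18,"jaw":1}]'; python3 -m jog '[{"tx":0,"ty":0,"tz":0,"ax":0,"ay":0,"az":-0.18,"jaw":1},{"tx":0,"ty":0,"tz":0,"ax":0,"ay":0,"az":-0.18,"jaw":1},{"tx":0,"ty":0,"tz":0,"ax":0,"ay":0,"az":-0.18,"jaw":1},{"tx":0,"ty":0,"tz":0,"ax":0,"ay":0,"az":-0.18,"jaw":1},{"tx":0,"ty":0,"tz":0,"ax":0,"ay":0,"az":-0.13,"jaw":1}]';python3 -m jog '[{"tx":7,"ty":-56,"tz":0,"ax":0,"ay":0,"az":0,"jaw":1},{"tx":7,"ty":-56,"tz":0,"ax":0,"ay":0,"az":0,"jaw":1},{"tx":7,"ty":-56,"tz":0,"ax":0,"ay":0,"az":0,"jaw":1},{"tx":7,"ty":-56,"tz":0,"ax":0,"ay":0,"az":0,"jaw":1},{"tx":6,"ty":-56,"tz":0,"ax":0,"ay":0,"az":0,"jaw":1}]'; python3 -c "
from h import *
to([591,-190,229],np.pi/2+.02)"
```

```text
time_s: 7.1
eef_pos: [623.9, 116.1, 232.3]
ee_rot: [0.001, 0.399, 0.917, 0.0]
force: [0.7, 0.5, -1.9]
grip_width: 0.545
grip_force: 52.1
time_s: 7.72
eef_pos: [624.1, 116.0, 230.3]
ee_rot: [0.0, -0.014, 1.0, 0.0]
force: [-0.2, 0.1, -2.0]
grip_width: 0.549
grip_force: 52.1
time_s: 8.35
eef_pos: [596.2, -166.3, 230.5]
ee_rot: [0.0, -0.012, 1.0, -0.0]
force: [1.0, -0.6, -1.0]
grip_width: 0.546
grip_force: 52.1
pos [ 596.2 -166.3  230.5] F [ 1.04 -0.6  -0.96] w 46.4 gf 52.1 t 8.35
shift tool [  5.8 -23.5   1.5]
yaw of y 1.594 z [ 0.001 -0.    -1.   ]
az 0.004
```

```bash
python3 -m jog '[{"tx":5,"ty":-23,"tz":0,"ax":0,"ay":0,"az":0,"jaw":1},{"tx":0,"ty":0,"tz":10,"ax":0,"ay":0,"az":0,"jaw":1},{"tx":0,"ty":0,"tz":10,"ax":0,"ay":0,"az":0,"jaw":1},{"tx":0,"ty":0,"tz":0,"ax":0,"ay":0,"az":0,"jaw":1}]'; python3 - <<'E'
from h import *
to([591,-190,200]);p=sense()["eef_pos"]
ims=[]
for n in("scene","top"):
    c=capture(n);a=proj(c,p-[0,0,4]);b=proj(c,[591,-190,181]);print(n,"ring centre proj",a.round(1),"tip proj",b.round(1))
    for q in("ring1","spindle_tip","pan_floor","catch","pointer","mark"):print(q,[(round(r["conf"],2),r["centre"]) for r in place_of(q,n)[:7]])
    x,y=int(b[0]),int(b[1]);im=c["color"][y-40:y+40,x-40:x+40,::-1];ims.append(cv2.resize(im,(400,400),interpolation=cv2.INTER_CUBIC));print("crop origin",x-40,y-40)
cv2.imwrite("pics/over.png",np.clip(np.hstack(ims).astype(float)*1.6,0,255))
E
```

```text
time_s: 8.85
eef_pos: [592.2, -186.2, 208.3]
ee_rot: [-0.001, -0.013, 1.0, 0.001]
force: [0.1, 0.4, -1.9]
grip_width: 0.549
grip_force: 52.2
pos [ 592.2 -186.2  208.3] F [ 0.13  0.44 -1.88] w 46.7 gf 52.2 t 8.85
shift tool [ 1.3 -3.8  8.3]
yaw of y 1.596 z [-0.002  0.001 -1.   ]
scene ring centre proj [245.5 168.6] tip proj [245.7 173.3]
ring1 [(0.68, [400.0, 244.2]), (0.64, [245.7, 171.0]), (0.61, [378.7, 270.8]), (0.51, [295.7, 245.7]), (0.5, [348.2, 221.0])]
spindle_tip [(0.73, [246.3, 170.7])]
pan_floor [(0.83, [249.1, 183.8]), (0.67, [249.8, 164.7]), (0.59, [366.8, 242.5]), (0.44, [275.1, 274.1])]
catch []
pointer [(0.64, [234.6, 200.4])]
mark [(0.61, [236.7, 209.2])]
crop origin 205 133
top ring centre proj [408.9 180.3] tip proj [408.5 183.1]
ring1 [(0.75, [226.7, 248.3]), (0.68, [238.1, 205.5]), (0.6, [327.0, 188.5])]
spindle_tip [(0.22, [206.6, 163.6])]
pan_floor []
catch []
pointer []
mark []
crop origin 368 143[ WARN:0@3.699] global loadsave.cpp:1063 imwrite_ Unsupported depth image for selected encoder is fallbacked to CV_8U.
```

View pics/over.png

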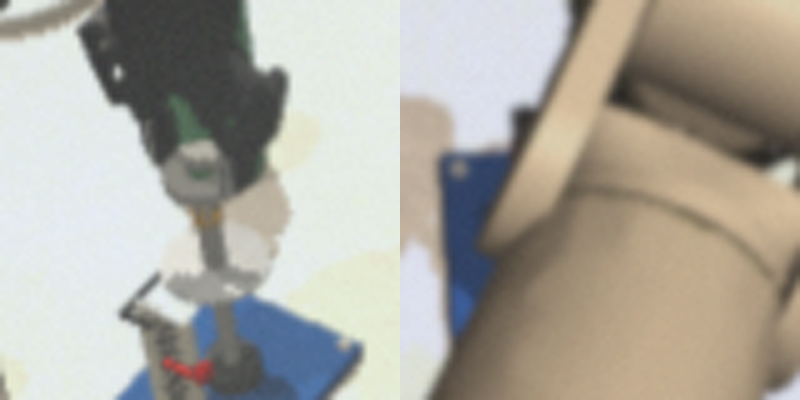

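The ring is held flat above the spindle, with its bore near left-crop (200,172). The spindle and brass catch are just below at (208,215). The pointer is well above the red mark, and the top view is blocked by the arm. I'll get more precise estimates by circle fitting.

```bash
cat > fit.py <<'E'
from h import *
from scipy.ndimage import map_coordinates,gaussian_filter
from scipy.optimize import minimize
th=np.linspace(0,2*np.pi,180,endpoint=False);U=np.c_[np.cos(th),np.sin(th),0*th]
def circ(c,img,cen,z,radii,span=8,step=0.5):
    "abs radial contrast summed over circles; returns best xy"
    g=gaussian_filter(img.astype(float),(.6,.6,0));best=[]
    def samp(x,y,r):
        px=np.array([proj(c,p) for p in np.array([x,y,z])+U[::3]*r]);return np.stack([map_coordinates(g[:,:,k],[px[:,1],px[:,0]],order=1) for k in range(3)],1)
    def score(x,y): return sum(np.minimum(np.abs(samp(x,y,r+2)-samp(x,y,r-2)).sum(1),60).mean() for r in radii)
    a=np.arange(-span,span+.1,2);S=max((score(cen[0]+i,cen[1]+j),cen[0]+i,cen[1]+j) for i in a for j in a)
    b=np.arange(-1.5,1.6,step);return max((score(S[1]+i,S[2]+j),S[1]+i,S[2]+j) for i in b for j in b)
E
python3 - <<'E'
from fit import *
r=lambda t:tuple(float(round(v,1)) for v in t)
for n in("top","scene"):
    c=capture(n);im=cv2.imread(f"pics/{n}0.png")[:,:,::-1]
    for x,y in((472,116),(624,116),(591,275),(474,302)):print(n,"ring",r(circ(c,im,(x,y),12,[25,9.5])))
    print(n,"pan",r(circ(c,im,(591,-190),127,[36])))
    if n=="scene":
        print("pan now",r(circ(c,c["color"],(591,-190),127,[36])))
        p=sense()["eef_pos"];print("held",p.round(1),r(circ(c,c["color"],p,p[2]+8,[25,9.5])))
E
```

```text
top ring (37.0, 473.0, 118.0)
top ring (40.2, 617.5, 115.0)
top ring (44.1, 585.5, 271.0)
top ring (42.9, 471.0, 297.5)
top pan (50.0, 587.0, -189.5)
scene ring (66.9, 471.5, 115.5)
scene ring (72.6, 623.5, 115.5)
scene ring (70.1, 590.0, 274.5)
scene ring (69.0, 474.5, 302.0)
scene pan (24.8, 587.0, -188.0)
pan now (26.0, 591.0, -189.5)
held [ 592.3 -187.8  209.3] (63.9, 582.8, -197.3)
```

```bash
python3 -m jog '[{"tx":1,"ty":-1,"tz":10,"ax":0,"ay":0,"az":0,"jaw":1},{"tx":0,"ty":0,"tz":10,"ax":0,"ay":0,"az":0,"jaw":1},{"tx":0,"ty":0,"tz":0,"ax":0,"ay":0,"az":0,"jaw":1}]'; python3 -m jog '[{"tx":0,"ty":0,"tz":4,"ax":0,"ay":0,"az":0,"jaw":1},{"tx":0,"ty":0,"tz":4,"ax":0,"ay":0,"az":0,"jaw":1},{"tx":0,"ty":0,"tz":0,"ax":0,"ay":0,"az":0,"jaw":1}]'; python3 -m jog '[{"tx":0,"ty":0,"tz":3,"ax":0,"ay":0,"az":0,"jaw":1},{"tx":0,"ty":0,"tz":0,"ax":0,"ay":0,"az":0,"jaw":1}]'
```

```text
time_s: 10.02
eef_pos: [590.9, -188.6, 187.9]
ee_rot: [-0.001, -0.012, 1.0, 0.001]
force: [0.4, 0.2, -0.9]
grip_width: 0.547
grip_force: 52.2
time_s: 10.4
eef_pos: [591.3, -188.7, 181.0]
ee_rot: [-0.0, -0.012, 1.0, 0.0]
force: [0.3, -0.0, -2.0]
grip_width: 0.549
grip_force: 52.2
time_s: 10.65
eef_pos: [591.3, -188.8, 178.1]
ee_rot: [-0.0, -0.012, 1.0, 0.0]
force: [-0.7, -1.1, -0.9]
grip_width: 0.547
grip_force: 52.2
```

```bash
python3 -m jog '[{"tx":0,"ty":0,"tz":2,"ax":0,"ay":0,"az":0,"jaw":1},{"tx":0,"ty":0,"tz":0,"ax":0,"ay":0,"az":0,"jaw":1}]' | grep -E "pos|force"; python3 -m jog '[{"tx":0,"ty":0,"tz":3,"ax":0,"ay":0,"az":0,"jaw":1}]'| grep -E "pos|force"; python3 -m jog '[{"tx":0,"ty":0,"tz":2,"ax":0,"ay":0,"az":0,"jaw":1}]'| grep -E "pos|force"; python3 -m jog '[{"tx":0,"ty":0,"tz":0,"ax":0,"ay":0,"az":0,"jaw":1}]'| grep -E "pos|force"; python3 -m jog '[{"tx":0,"ty":0,"tz":0,"ax":0,"ay":0,"az":0,"jaw":1}]'| grep -E "pos|force"
python3 - <<'E'
from h import *
c=capture("scene");x,y=205,133
im=cv2.resize(c["color"][y:y+80,x:x+80,::-1],(560,560),interpolation=cv2.INTER_CUBIC)
cv2.imwrite("pics/on1.png",np.clip(im*1.6,0,255).astype(np.uint8))
E
```

```text
eef_pos: [591.3, -188.8, 176.2]
force: [-0.1, -0.6, -1.8]
grip_force: 52.2
eef_pos: [591.4, -188.8, 173.4]
force: [-1.7, -0.0, 0.1]
grip_force: 52.3
eef_pos: [591.4, -188.8, 171.1]
force: [0.5, 0.0, -0.2]
grip_force: 52.3
eef_pos: [591.3, -188.8, 171.1]
force: [-0.0, 0.9, -0.6]
grip_force: 52.3
eef_pos: [591.4, -188.8, 171.4]
force: [0.1, 0.2, 0.0]
grip_force: 52.3
```

View pics/on1.png

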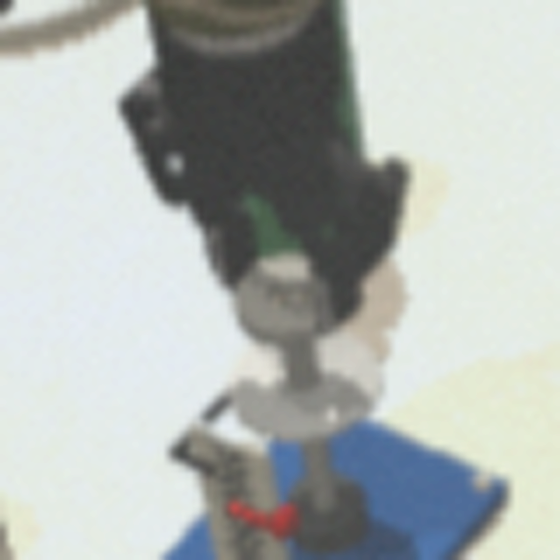

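The spindle tip now shows inside the bore. The vertical load is shifting to the pan with no clear lateral force, so the ring is centred. I'll press on gently.

```bash
python3 -m jog '[{"tx":0,"ty":0,"tz":4,"ax":0,"ay":0,"az":0,"jaw":1},{"tx":0,"ty":0,"tz":4,"ax":0,"ay":0,"az":0,"jaw":1}]' | grep -E "pos|force"; python3 -m jog '[{"tx":0,"ty":0,"tz":4,"ax":0,"ay":0,"az":0,"jaw":1}]'| grep -E "pos|force:"; python3 -m jog '[{"tx":0,"ty":0,"tz":3,"ax":0,"ay":0,"az":0,"jaw":1}]'| grep -E "pos|force:"; python3 -m jog '[{"tx":0,"ty":0,"tz":3,"ax":0,"ay":0,"az":0,"jaw":1}]'| grep -E "pos|force:"; python3 -m jog '[{"tx":0,"ty":0,"tz":0,"ax":0,"ay":0,"az":0,"jaw":1}]'| grep -E "pos|force:"
```

```text
eef_pos: [591.4, -188.8, 163.1]
force: [-0.2, -0.1, 1.1]
grip_force: 52.4
eef_pos: [591.4, -188.9, 159.0]
force: [-0.0, -1.0, 0.8]
grip_force: 52.4
eef_pos: [591.4, -188.9, 156.1]
force: [-0.4, -0.8, 1.6]
grip_force: 52.5
eef_pos: [591.4, -188.9, 153.2]
force: [-1.0, -0.8, 2.1]
grip_force: 52.5
eef_pos: [591.3, -188.9, 153.2]
force: [-0.2, -1.8, 0.9]
grip_force: 52.5
```

```bash
python3 -m jog '[{"tx":0,"ty":0,"tz":3,"ax":0,"ay":0,"az":0,"jaw":1}]' | grep -E "pos|force:"; python3 -m jog '[{"tx":0,"ty":0,"tz":3,"ax":0,"ay":0,"az":0,"jaw":1}]'| grep -E "pos|force:"; python3 -m jog '[{"tx":0,"ty":0,"tz":0,"ax":0,"ay":0,"az":0,"jaw":1}]'| grep -E "pos|force:"; python3 -m jog '[{"tx":0,"ty":0,"tz":0,"ax":0,"ay":0,"az":0,"jaw":1}]'| grep -E "pos|force:"; 
```

```text
eef_pos: [591.4, -188.9, 150.5]
force: [-1.8, -1.2, 2.4]
grip_force: 52.5
eef_pos: [591.4, -188.9, 147.3]
force: [-0.6, -0.3, 2.5]
grip_force: 52.6
eef_pos: [591.2, -188.9, 147.1]
force: [-1.5, -1.4, 1.9]
grip_force: 52.6
eef_pos: [591.2, -188.9, 147.3]
force: [-2.9, -1.5, 2.6]
grip_force: 52.6
```

Lateral force about (-1.4,-1.1) N points towards the centre, so I'll correct that way.

```bash
python3 -m jog '[{"tx":0.8,"ty":-0.6,"tz":0,"ax":0,"ay":0,"az":0,"jaw":1}]' | grep -E "pos|force:"; python3 -m jog '[{"tx":0,"ty":0,"tz":0,"ax":0,"ay":0,"az":0,"jaw":1}]'| grep -E "pos|force:"; python3 -m jog '[{"tx":0,"ty":0,"tz":2,"ax":0,"ay":0,"az":0,"jaw":1}]'| grep -E "pos|force:"; python3 -m jog '[{"tx":0,"ty":0,"tz":2,"ax":0,"ay":0,"az":0,"jaw":1}]'| grep -E "pos|force:"; 
```

```text
eef_pos: [590.6, -189.4, 147.3]
force: [-0.7, -0.9, 2.3]
grip_force: 52.6
eef_pos: [590.5, -189.5, 147.4]
force: [-2.5, -1.5, 1.1]
grip_force: 52.6
eef_pos: [590.5, -189.5, 145.4]
force: [-1.8, -3.0, 1.3]
grip_force: 52.6
eef_pos: [590.6, -189.5, 143.2]
force: [-2.4, -2.3, 3.3]
grip_force: 52.6
```

```bash
python3 -m jog '[{"tx":0.7,"ty":-0.7,"tz":0,"ax":0,"ay":0,"az":0,"jaw":1}]' | grep -E "pos|force:"; python3 -m jog '[{"tx":0,"ty":0,"tz":0,"ax":0,"ay":0,"az":0,"jaw":1}]'| grep -E "pos|force:"; python3 -m jog '[{"tx":0,"ty":0,"tz":1,"ax":0,"ay":0,"az":0,"jaw":1}]'| grep -E "pos|force:"; python3 -m jog '[{"tx":0,"ty":0,"tz":1,"ax":0,"ay":0,"az":0,"jaw":1}]'| grep -E "pos|force:"; 
```

```text
eef_pos: [589.9, -190.0, 143.1]
force: [-2.1, -1.9, 1.9]
grip_force: 52.6
eef_pos: [589.8, -190.1, 143.3]
force: [-2.4, -1.7, 2.2]
grip_force: 52.6
eef_pos: [589.9, -190.1, 142.3]
force: [-3.1, -1.8, 1.1]
grip_force: 52.6
eef_pos: [589.9, -190.2, 141.2]
force: [-2.2, -1.5, 2.3]
grip_force: 52.6
```

```bash
python3 -m jog '[{"tx":1,"ty":-0.8,"tz":0,"ax":0,"ay":0,"az":0,"jaw":1}]' | grep -E "pos|force:"; python3 -m jog '[{"tx":0,"ty":0,"tz":0,"ax":0,"ay":0,"az":0,"jaw":1}]'| grep -E "pos|force:"; python3 -m jog '[{"tx":0,"ty":0,"tz":0,"ax":0,"ay":0,"az":0,"jaw":1}]'| grep -E "pos|force:";python3 - <<'E'
from h import *
print(sense()["wrist_torque"],sense()["ee_rot"])
c=capture("scene");x,y=205,143
im=cv2.resize(c["color"][y:y+80,x:x+80,::-1],(560,560),interpolation=cv2.INTER_CUBIC)
cv2.imwrite("pics/on2.png",np.clip(im*1.6,0,255).astype(np.uint8))
E
```

```text
eef_pos: [589.0, -190.8, 141.2]
force: [-1.1, -0.6, 1.5]
grip_force: 52.6
eef_pos: [588.8, -190.8, 141.0]
force: [-1.0, -0.7, -0.6]
grip_force: 52.2
eef_pos: [588.8, -190.7, 140.9]
force: [-1.0, -0.5, -0.9]
grip_force: 52.2
[-0.14740131  0.21868251 -0.00193445] [-2.05831398e-04 -1.16011669e-02  9.99932648e-01  2.66371129e-04]
```

View pics/on2.png

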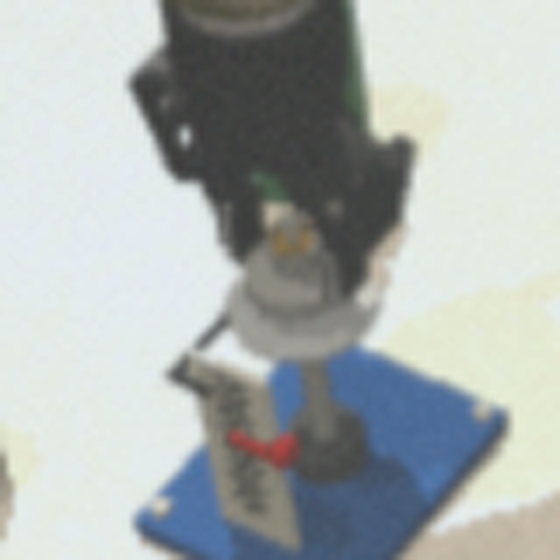

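It clicked: the brass catch now shows above the ring, inside the bore at (290,240). I'll lower it to its resting height (TCP about 117) and release.

```bash
python3 -m jog '[{"tx":0.4,"ty":-0.3,"tz":4,"ax":0,"ay":0,"az":0,"jaw":1},{"tx":0,"ty":0,"tz":4,"ax":0,"ay":0,"az":0,"jaw":1},{"tx":0,"ty":0,"tz":4,"ax":0,"ay":0,"az":0,"jaw":1}]' | grep -E "pos|force:"; python3 -m jog '[{"tx":0,"ty":0,"tz":4,"ax":0,"ay":0,"az":0,"jaw":1}]'| grep -E "pos|force:"; python3 -m jog '[{"tx":0,"ty":0,"tz":4,"ax":0,"ay":0,"az":0,"jaw":1},{"tx":0,"ty":0,"tz":4,"ax":0,"ay":0,"az":0,"jaw":1}]'| grep -E "pos|force:"; python3 -m jog '[{"tx":0,"ty":0,"tz":0,"ax":0,"ay":0,"az":0,"jaw":1}]'| grep -E "pos|force:"; python3 -m jog '[{"tx":0,"ty":0,"tz":0,"ax":0,"ay":0,"az":0,"jaw":1}]'| grep -E "pos|force:"
```

```text
eef_pos: [588.6, -191.1, 128.8]
force: [-0.5, 0.4, -1.8]
grip_force: 52.2
eef_pos: [588.5, -191.2, 125.0]
force: [-0.6, -0.2, -0.0]
grip_force: 52.3
eef_pos: [588.6, -191.2, 117.1]
force: [-0.5, 0.8, -0.4]
grip_force: 52.4
eef_pos: [588.5, -191.2, 117.1]
force: [-1.1, 0.5, 0.1]
grip_force: 52.3
eef_pos: [588.5, -191.3, 117.4]
force: [-1.0, 1.3, 0.3]
grip_force: 52.3
```

```bash
python3 -m jog '[{"tx":0,"ty":0,"tz":0,"ax":0,"ay":0,"az":0,"jaw":-0.25},{"tx":0,"ty":0,"tz":0,"ax":0,"ay":0,"az":0,"jaw":-0.5},{"tx":0,"ty":0,"tz":-10,"ax":0,"ay":0,"az":0,"jaw":-0.5},{"tx":0,"ty":0,"tz":-50,"ax":0,"ay":0,"az":0,"jaw":-0.5},{"tx":0,"ty":0,"tz":-55,"ax":0,"ay":0,"az":0,"jaw":-0.5}]'; python3 -m jog '[{"tx":19,"ty":51,"tz":0,"ax":0,"ay":0,"az":0,"jaw":-0.6},{"tx":19,"ty":51,"tz":0,"ax":0,"ay":0,"az":0,"jaw":-0.6},{"tx":19,"ty":51,"tz":0,"ax":0,"ay":0,"az":0,"jaw":-0.6},{"tx":19,"ty":51,"tz":0,"ax":0,"ay":0,"az":0,"jaw":-0.6},{"tx":19,"ty":51,"tz":0,"ax":0,"ay":0,"az":0,"jaw":-0.6}]'; python3 -m jog '[{"tx":19,"ty":51,"tz":0,"ax":0,"ay":0,"az":0.1,"jaw":-0.6},{"tx":0,"ty":0,"tz":10,"ax":0,"ay":0,"az":0.18,"jaw":-0.6},{"tx":0,"ty":0,"tz":10,"ax":0,"ay":0,"az":0.18,"jaw":-0.6},{"tx":0,"ty":0,"tz":10,"ax":0,"ay":0,"az":0.18,"jaw":-0.6},{"tx":0,"ty":0,"tz":10,"ax":0,"ay":0,"az":0.18,"jaw":-0.6}]'; python3 -m jog '[{"tx":0,"ty":0,"tz":20,"ax":0,"ay":0,"az":0.18,"jaw":-0.6},{"tx":0,"ty":0,"tz":20,"ax":0,"ay":0,"az":0.18,"jaw":-0.6},{"tx":0,"ty":0,"tz":20,"ax":0,"ay":0,"az":0.18,"jaw":-0.6},{"tx":0,"ty":0,"tz":20,"ax":0,"ay":0,"az":0.18,"jaw":-0.6},{"tx":0,"ty":0,"tz":0,"ax":0,"ay":0,"az":0.03,"jaw":-0.6}]'
python3 - <<'E'
from fit import *
r=lambda t:tuple(float(round(v,1)) for v in t)
to([472,116.5,2],0)
c=capture("scene")
for x,y in((472,116),(591,275),(474,302)):print("ring",r(circ(c,c["color"],(x,y),12,[25,9.5])))
for q in("pointer","mark","pan_floor","spindle_tip"):print(q,[(round(v["conf"],2),v["centre"]) for v in place_of(q,"scene")[:2]])
x,y=205,143
im=cv2.resize(c["color"][y:y+80,x:x+80,::-1],(560,560),interpolation=cv2.INTER_CUBIC)
cv2.imwrite("pics/r1.png",np.clip(im*1.6,0,255).astype(np.uint8))
E
```

```text
time_s: 15.75
eef_pos: [588.3, -191.2, 234.1]
ee_rot: [-0.0, -0.012, 1.0, 0.0]
force: [0.2, 0.3, -0.7]
grip_width: 0.752
grip_force: 0.0
time_s: 16.38
eef_pos: [486.9, 62.9, 233.2]
ee_rot: [0.001, -0.011, 1.0, -0.0]
force: [0.3, -0.1, 0.1]
grip_width: 0.801
grip_force: 0.0
time_s: 17.0
eef_pos: [467.6, 112.1, 192.8]
ee_rot: [0.001, 0.391, 0.921, 0.0]
force: [0.1, -0.0, 0.3]
grip_width: 0.797
grip_force: 0.0
time_s: 17.62
eef_pos: [467.1, 112.0, 112.0]
ee_rot: [-0.001, 0.699, 0.716, -0.001]
force: [-0.9, -0.3, 0.4]
grip_width: 0.8
grip_force: 0.0
pos [467.1 112.  112. ] F [-0.9  -0.27  0.44] w 68.0 gf 0.0 t 17.62
shift tool [  4.4   5.2 110. ]
yaw of y 0.024 z [-0.002 -0.    -1.   ]
az 0.024
ring (63.5, 472.0, 115.5)
ring (65.6, 600.5, 280.0)
ring (68.0, 474.5, 302.5)
pointer [(0.64, [234.1, 203.5])]
mark [(0.53, [238.4, 207.0])]
pan_floor []
spindle_tip [(0.75, [247.2, 176.1]), (0.61, [250.3, 187.8])]
```

View pics/r1.png

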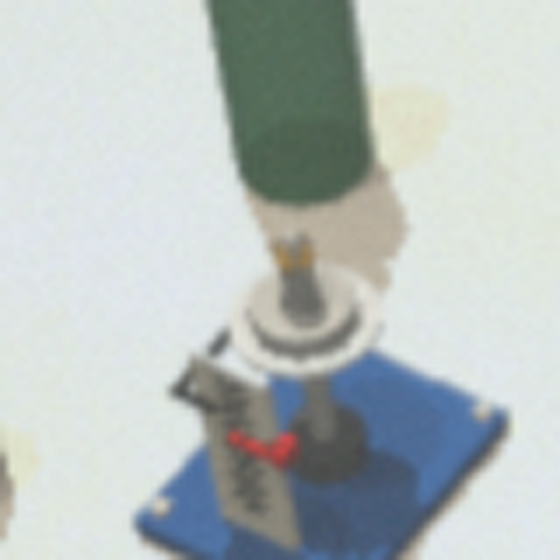

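Ring 1 lies flat on the pan below the catch. The pointer tip at crop (178,390) is still clearly above the red mark (235,437), so the next ring goes on.

```bash
python3 -m jog '[{"tx":4,"ty":5,"tz":50,"ax":0,"ay":0,"az":0,"jaw":-0.6},{"tx":0,"ty":0,"tz":49,"ax":0,"ay":0,"az":0,"jaw":-0.6},{"tx":0,"ty":0,"tz":9,"ax":0,"ay":0,"az":0,"jaw":-0.6},{"tx":0,"ty":0,"tz":0,"ax":0,"ay":0,"az":0,"jaw":-0.6},{"tx":0,"ty":0,"tz":0,"ax":0,"ay":0,"az":0,"jaw":1}]';  python3 -m jog '[{"tx":0,"ty":0,"tz":0,"ax":0,"ay":0,"az":0,"jaw":1},{"tx":0,"ty":0,"tz":0,"ax":0,"ay":0,"az":0,"jaw":1},{"tx":0,"ty":0,"tz":0,"ax":0,"ay":0,"az":0,"jaw":1},{"tx":0,"ty":0,"tz":0,"ax":0,"ay":0,"az":0,"jaw":-0.6},{"tx":0,"ty":0,"tz":0,"ax":0,"ay":0,"az":0,"jaw":-0.6}]'; python3 -m jog '[{"tx":0,"ty":0,"tz":0,"ax":0,"ay":0,"az":-0.17,"jaw":-0.6},{"tx":0,"ty":0,"tz":0,"ax":0,"ay":0,"az":-0.18,"jaw":-0.6},{"tx":0,"ty":0,"tz":0,"ax":0,"ay":0,"az":-0.18,"jaw":-0.6},{"tx":0,"ty":0,"tz":0,"ax":0,"ay":0,"az":-0.18,"jaw":-0.6},{"tx":0,"ty":0,"tz":0,"ax":0,"ay":0,"az":-0.18,"jaw":-0.6}]'; python3 -m jog '[{"tx":0,"ty":0,"tz":0,"ax":0,"ay":0,"az":-0.18,"jaw":-0.6},{"tx":0,"ty":0,"tz":0,"ax":0,"ay":0,"az":-0.18,"jaw":-0.6},{"tx":0,"ty":0,"tz":0,"ax":0,"ay":0,"az":-0.18,"jaw":-0.6},{"tx":0,"ty":0,"tz":0,"ax":0,"ay":0,"az":-0.14,"jaw":-0.6},{"tx":0,"ty":0,"tz":0,"ax":0,"ay":0,"az":0,"jaw":1}]';  python3 -m jog '[{"tx":0,"ty":0,"tz":0,"ax":0,"ay":0,"az":0,"jaw":1},{"tx":0,"ty":0,"tz":0,"ax":0,"ay":0,"az":0,"jaw":1},{"tx":0,"ty":0,"tz":0,"ax":0,"ay":0,"az":0,"jaw":1}]'; python3 -c "
from h import *
to([588.4,-191.2,200],np.pi/2+.02)"
```

```text
time_s: 18.5
eef_pos: [473.5, 116.1, 6.1]
ee_rot: [0.001, 0.698, 0.716, 0.001]
force: [-1.1, 0.0, -0.6]
grip_width: 0.604
grip_force: 0.3
time_s: 19.12
eef_pos: [472.7, 116.1, 4.9]
ee_rot: [0.0, 0.699, 0.716, 0.0]
force: [-0.4, -0.2, -0.3]
grip_width: 0.801
grip_force: 0.0
time_s: 19.75
eef_pos: [472.5, 116.1, 4.5]
ee_rot: [0.0, 0.32, 0.948, 0.0]
force: [0.3, -0.6, -0.3]
grip_width: 0.798
grip_force: 0.0
time_s: 20.38
eef_pos: [472.5, 116.2, 4.5]
ee_rot: [0.0, -0.011, 1.0, 0.0]
force: [0.6, 3.8, 1.7]
grip_width: 0.604
grip_force: 1.8
time_s: 20.75
eef_pos: [472.5, 116.2, 5.2]
ee_rot: [0.0, -0.01, 1.0, -0.0]
force: [-3.9, 0.2, 9.9]
grip_width: 0.546
grip_force: 49.4
pos [472.5 116.2   5.2] F [-3.87  0.2   9.94] w 46.4 gf 49.4 t 20.75
shift tool [-109.7 -309.7 -194.7]
yaw of y 1.591 z [ 0. -0. -1.]
az 0.0
```

```bash
python3 -m jog '[{"tx":0,"ty":0,"tz":-20,"ax":0,"ay":0,"az":0,"jaw":1},{"tx":0,"ty":0,"tz":-50,"ax":0,"ay":0,"az":0,"jaw":1},{"tx":0,"ty":0,"tz":-50,"ax":0,"ay":0,"az":0,"jaw":1},{"tx":0,"ty":0,"tz":-50,"ax":0,"ay":0,"az":0,"jaw":1},{"tx":0,"ty":0,"tz":-40,"ax":0,"ay":0,"az":0,"jaw":1}]'|grep pos; python3 -m jog '[{"tx":-18.3,"ty":-51.7,"tz":0,"ax":0,"ay":0,"az":0,"jaw":1},{"tx":-18.3,"ty":-51.7,"tz":0,"ax":0,"ay":0,"az":0,"jaw":1},{"tx":-18.3,"ty":-51.7,"tz":0,"ax":0,"ay":0,"az":0,"jaw":1},{"tx":-18.3,"ty":-51.7,"tz":0,"ax":0,"ay":0,"az":0,"jaw":1},{"tx":-18.3,"ty":-51.7,"tz":0,"ax":0,"ay":0,"az":0,"jaw":1}]'|grep pos;  python3 -m jog '[{"tx":-18.3,"ty":-51.7,"tz":0,"ax":0,"ay":0,"az":0,"jaw":1},{"tx":0,"ty":0,"tz":10,"ax":0,"ay":0,"az":0,"jaw":1},{"tx":0,"ty":0,"tz":12,"ax":0,"ay":0,"az":0,"jaw":1},{"tx":0,"ty":0,"tz":0,"ax":0,"ay":0,"az":0,"jaw":1}]';python3 -c "
from h import *
to([588.4,-191.2,180],np.pi/2+.02)"
```

```text
eef_pos: [472.2, 116.1, 216.3]
eef_pos: [570.0, -141.9, 214.1]
time_s: 22.5
eef_pos: [588.7, -190.1, 191.2]
ee_rot: [-0.001, -0.012, 1.0, 0.001]
force: [0.1, -0.4, -1.2]
grip_width: 0.544
grip_force: 52.0
pos [ 588.7 -190.1  191.2] F [ 0.12 -0.41 -1.21] w 46.2 gf 52.0 t 22.5
shift tool [ 0.3 -1.1 11.2]
yaw of y 1.594 z [-0.002  0.001 -1.   ]
az 0.003
```

```bash
python3 -m jog '[{"tx":0,"ty":-0.5,"tz":10,"ax":0,"ay":0,"az":0,"jaw":1},{"tx":0,"ty":0,"tz":5,"ax":0,"ay":0,"az":0,"jaw":1},{"tx":0,"ty":0,"tz":0,"ax":0,"ay":0,"az":0,"jaw":1}]'|grep -E "pos|force:"; python3 -m jog '[{"tx":0,"ty":0,"tz":5,"ax":0,"ay":0,"az":0,"jaw":1},{"tx":0,"ty":0,"tz":5,"ax":0,"ay":0,"az":0,"jaw":1}]'|grep -E "pos|force:"; python3 -m jog '[{"tx":0,"ty":0,"tz":4,"ax":0,"ay":0,"az":0,"jaw":1}]'|grep -E "pos|force:";python3 -m jog '[{"tx":0,"ty":0,"tz":4,"ax":0,"ay":0,"az":0,"jaw":1}]'|grep -E "pos|force:";python3 -m jog '[{"tx":0,"ty":0,"tz":4,"ax":0,"ay":0,"az":0,"jaw":1}]'|grep -E "pos|force:";python3 -m jog '[{"tx":0,"ty":0,"tz":0,"ax":0,"ay":0,"az":0,"jaw":1}]'|grep -E "pos|force:"
```

```text
eef_pos: [589.2, -191.6, 176.9]
force: [0.2, -0.3, -1.1]
grip_force: 52.0
eef_pos: [589.3, -191.9, 167.1]
force: [-0.1, 0.0, -2.2]
grip_force: 52.0
eef_pos: [589.2, -191.9, 162.9]
force: [-0.2, 1.2, -1.2]
grip_force: 52.0
eef_pos: [589.3, -191.9, 159.0]
force: [-0.3, 0.1, -0.4]
grip_force: 52.1
eef_pos: [589.3, -192.0, 155.1]
force: [-1.4, -0.1, -0.7]
grip_force: 52.1
eef_pos: [589.2, -191.9, 155.0]
force: [-1.8, -0.6, -0.9]
grip_force: 52.1
```

Correct to (588.4,-191.3) and press on.

```bash
python3 -m jog '[{"tx":0.9,"ty":0.4,"tz":0,"ax":0,"ay":0,"az":0,"jaw":1},{"tx":0,"ty":0,"tz":4,"ax":0,"ay":0,"az":0,"jaw":1}]'|grep -E "pos|force:"; python3 -m jog '[{"tx":0,"ty":0,"tz":4,"ax":0,"ay":0,"az":0,"jaw":1}]'|grep -E "pos|force:"; python3 -m jog '[{"tx":0,"ty":0,"tz":4,"ax":0,"ay":0,"az":0,"jaw":1}]'|grep -E "pos|force:";python3 -m jog '[{"tx":0,"ty":0,"tz":3,"ax":0,"ay":0,"az":0,"jaw":1}]'|grep -E "pos|force:";python3 -m jog '[{"tx":0,"ty":0,"tz":0,"ax":0,"ay":0,"az":0,"jaw":1}]'|grep -E "pos|force:"
```

```text
eef_pos: [588.5, -191.6, 151.6]
force: [-1.5, 0.4, 0.2]
grip_force: 52.2
eef_pos: [588.4, -191.6, 147.1]
force: [-1.1, -0.5, -0.7]
grip_force: 52.2
eef_pos: [588.4, -191.7, 143.1]
force: [-1.7, -1.1, 0.3]
grip_force: 52.3
eef_pos: [588.4, -191.7, 140.1]
force: [-1.4, -0.8, 0.8]
grip_force: 52.3
eef_pos: [588.4, -191.6, 140.1]
force: [-1.3, -0.7, 1.0]
grip_force: 52.3
```

```bash
python3 -m jog '[{"tx":0.8,"ty":-0.3,"tz":0,"ax":0,"ay":0,"az":0,"jaw":1},{"tx":0,"ty":0,"tz":2,"ax":0,"ay":0,"az":0,"jaw":1}]'|grep -E "pos|force:"; python3 -m jog '[{"tx":0,"ty":0,"tz":3,"ax":0,"ay":0,"az":0,"jaw":1}]'|grep -E "pos|force:"; python3 -m jog '[{"tx":0,"ty":0,"tz":2,"ax":0,"ay":0,"az":0,"jaw":1}]'|grep -E "pos|force:";python3 -m jog '[{"tx":0,"ty":0,"tz":0,"ax":0,"ay":0,"az":0,"jaw":1}]'|grep -E "pos|force:";python3 -m jog '[{"tx":0,"ty":0,"tz":0,"ax":0,"ay":0,"az":0,"jaw":1}]'|grep -E "pos|force:"
```

```text
eef_pos: [587.7, -191.9, 138.5]
force: [-1.6, 1.3, 1.1]
grip_force: 52.3
eef_pos: [587.7, -191.9, 135.3]
force: [-0.4, 0.1, 0.9]
grip_force: 52.4
eef_pos: [587.6, -191.9, 133.1]
force: [-1.1, -0.9, 2.1]
grip_force: 52.4
eef_pos: [587.6, -191.9, 133.1]
force: [-1.2, 0.4, 1.8]
grip_force: 52.4
eef_pos: [587.6, -191.8, 133.3]
force: [-0.4, 0.7, 1.9]
grip_force: 52.4
```

Well centred now; continuing in small steps.

```bash
python3 -m jog '[{"tx":0.3,"ty":0,"tz":2,"ax":0,"ay":0,"az":0,"jaw":1}]'|grep -E "pos|force:"; python3 -m jog '[{"tx":0,"ty":0,"tz":2,"ax":0,"ay":0,"az":0,"jaw":1}]'|grep -E "pos|force:"; python3 -m jog '[{"tx":0,"ty":0,"tz":2,"ax":0,"ay":0,"az":0,"jaw":1}]'|grep -E "pos|force:";python3 -m jog '[{"tx":0,"ty":0,"tz":0,"ax":0,"ay":0,"az":0,"jaw":1}]'|grep -E "pos|force:"
```

```text
eef_pos: [587.5, -191.9, 131.5]
force: [-1.0, 0.4, 1.2]
grip_force: 52.4
eef_pos: [587.4, -191.9, 129.2]
force: [-0.4, 0.6, 1.9]
grip_force: 52.5
eef_pos: [587.4, -191.9, 127.2]
force: [-1.1, 0.6, 2.3]
grip_force: 52.5
eef_pos: [587.3, -191.9, 127.1]
force: [-1.4, -0.2, 2.8]
grip_force: 52.5
```

```bash
python3 -m jog '[{"tx":0.4,"ty":0,"tz":1,"ax":0,"ay":0,"az":0,"jaw":1}]'|grep -E "pos|force:"; python3 -m jog '[{"tx":0,"ty":0,"tz":2,"ax":0,"ay":0,"az":0,"jaw":1}]'|grep -E "pos|force:"; python3 -m jog '[{"tx":0,"ty":0,"tz":2,"ax":0,"ay":0,"az":0,"jaw":1}]'|grep -E "pos|force:";python3 -m jog '[{"tx":0,"ty":0,"tz":0,"ax":0,"ay":0,"az":0,"jaw":1}]'|grep -E "pos|force:"
```

```text
eef_pos: [587.1, -191.9, 126.4]
force: [-0.1, -0.2, 2.4]
grip_force: 52.5
eef_pos: [587.1, -191.9, 124.4]
force: [0.3, -0.1, 3.0]
grip_force: 52.5
eef_pos: [587.0, -191.9, 122.3]
force: [0.4, 0.2, 2.9]
grip_force: 52.6
eef_pos: [586.9, -191.9, 122.2]
force: [0.9, -0.2, 2.6]
grip_force: 52.6
```

```bash
python3 -m jog '[{"tx":-0.2,"ty":0,"tz":2,"ax":0,"ay":0,"az":0,"jaw":1}]'|grep -E "pos|force:"; python3 -m jog '[{"tx":0,"ty":0,"tz":1,"ax":0,"ay":0,"az":0,"jaw":1}]'|grep -E "pos|force:"; python3 -m jog '[{"tx":0,"ty":0,"tz":1,"ax":0,"ay":0,"az":0,"jaw":1}]'|grep -E "pos|force:";python3 -m jog '[{"tx":0,"ty":0,"tz":0,"ax":0,"ay":0,"az":0,"jaw":1}]'|grep -E "pos|force:"
```

```text
eef_pos: [587.1, -191.9, 120.4]
force: [-0.6, 0.7, 2.9]
grip_force: 52.6
eef_pos: [587.1, -191.9, 119.2]
force: [-0.7, 0.0, 4.0]
grip_force: 52.6
eef_pos: [587.1, -191.9, 118.2]
force: [-0.7, 1.4, 2.3]
grip_force: 52.6
eef_pos: [587.1, -191.9, 118.2]
force: [-0.8, -0.4, 3.6]
grip_force: 52.6
```

```bash
python3 -m jog '[{"tx":0.2,"ty":0,"tz":2,"ax":0,"ay":0,"az":0,"jaw":1}]'|grep -E "pos|force:"; python3 -m jog '[{"tx":0,"ty":0,"tz":1,"ax":0,"ay":0,"az":0,"jaw":1}]'|grep -E "pos|force:"; python3 -m jog '[{"tx":0,"ty":0,"tz":0,"ax":0,"ay":0,"az":0,"jaw":1}]'|grep -E "pos|force:";python3 - <<'E'
from h import *
c=capture("scene");x,y=205,143
im=cv2.resize(c["color"][y:y+80,x:x+80,::-1],(560,560),interpolation=cv2.INTER_CUBIC)
cv2.imwrite("pics/on3.png",np.clip(im*1.6,0,255).astype(np.uint8))
E
```

```text
eef_pos: [587.1, -191.9, 116.4]
force: [-0.5, -0.1, 3.0]
grip_force: 52.6
eef_pos: [587.0, -191.9, 115.2]
force: [0.6, 0.8, 4.5]
grip_force: 52.7
eef_pos: [587.0, -191.9, 115.3]
force: [-0.0, -0.6, 3.6]
grip_force: 52.7
```

```bash
python3 -m jog '[{"tx":0,"ty":0.2,"tz":1,"ax":0,"ay":0,"az":0,"jaw":1}]'|grep -E "pos|force:"; python3 -m jog '[{"tx":0,"ty":0,"tz":2,"ax":0,"ay":0,"az":0,"jaw":1}]'|grep -E "pos|force:"; python3 -m jog '[{"tx":0,"ty":0,"tz":0,"ax":0,"ay":0,"az":0,"jaw":1}]'|grep -E "pos|force:";python3 -m jog '[{"tx":0,"ty":0,"tz":0,"ax":0,"ay":0,"az":0,"jaw":1}]'|grep -E "pos|force:"
```

```text
eef_pos: [587.0, -191.8, 114.4]
force: [-0.9, -0.6, 3.0]
grip_force: 52.7
eef_pos: [586.9, -191.7, 112.2]
force: [-0.6, 0.2, 0.8]
grip_force: 52.3
eef_pos: [586.6, -191.4, 111.6]
force: [-0.4, 0.5, 0.9]
grip_force: 67.3
eef_pos: [586.7, -191.4, 111.8]
force: [-0.2, 0.9, 0.3]
grip_force: 72.9
```

View pics/on3.png

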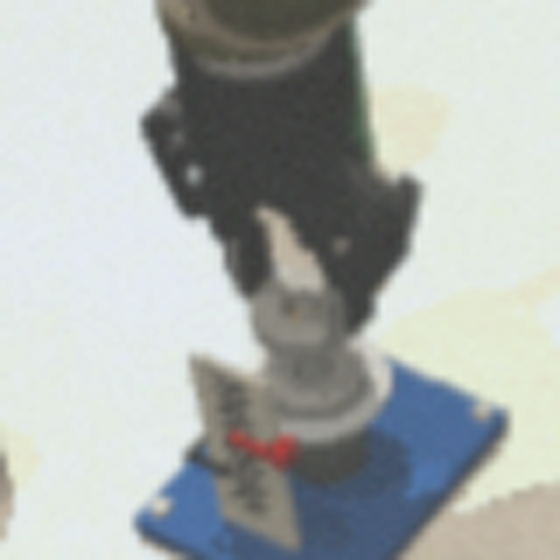

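It clicked: Fz dropped, and the ring now presses on ring 1 about 5 mm below its expected rest. I'll rise to rest level and release gently.

```bash
python3 -m jog '[{"tx":-0.4,"ty":0,"tz":-2,"ax":0,"ay":0,"az":0,"jaw":1},{"tx":0,"ty":0,"tz":-2,"ax":0,"ay":0,"az":0,"jaw":1},{"tx":0,"ty":0,"tz":0,"ax":0,"ay":0,"az":0,"jaw":1}]'|grep -E "pos|force";python3 -m jog '[{"tx":0,"ty":0,"tz":0,"ax":0,"ay":0,"az":0,"jaw":-0.15},{"tx":0,"ty":0,"tz":0,"ax":0,"ay":0,"az":0,"jaw":-0.3},{"tx":0,"ty":0,"tz":0,"ax":0,"ay":0,"az":0,"jaw":-0.5},{"tx":0,"ty":0,"tz":0,"ax":0,"ay":0,"az":0,"jaw":-0.5}]'; python3 -m jog '[{"tx":0,"ty":0,"tz":-10,"ax":0,"ay":0,"az":0,"jaw":-0.5},{"tx":0,"ty":0,"tz":-50,"ax":0,"ay":0,"az":0,"jaw":-0.5},{"tx":0,"ty":0,"tz":-60,"ax":0,"ay":0,"az":0,"jaw":-0.5}]';  python3 -m jog '[{"tx":19,"ty":51,"tz":0,"ax":0,"ay":0,"az":0,"jaw":-0.6},{"tx":19,"ty":51,"tz":0,"ax":0,"ay":0,"az":0,"jaw":-0.6},{"tx":19,"ty":51,"tz":0,"ax":0,"ay":0,"az":0,"jaw":-0.6},{"tx":19,"ty":51,"tz":0,"ax":0,"ay":0,"az":0,"jaw":-0.6},{"tx":0,"ty":0,"tz":0,"ax":0,"ay":0,"az":0,"jaw":-0.6}]'; python3 - <<'E'
from fit import *
r=lambda t:tuple(float(round(v,1)) for v in t)
a=[]
for i in range(3):
    for n in("scene","top"):
        c=capture(n);print(n,[(q,[(round(v["conf"],2),v["centre"]) for v in place_of(q,n)[:1]]) for q in("pointer","mark","pan_floor")])
        im=c["color"]; np.save(f"{n}2.npy",im)
        if i==2:
            x,y=(205,143) if n=="scene" else (372,143)
            a.append(cv2.resize(im[y+15:y+65,x+10:x+60,::-1] if n=="scene" else im[y:y+50,x:x+50,::-1],(400,400),interpolation=cv2.INTER_CUBIC))
cv2.imwrite("pics/r2.png",np.clip(np.hstack(a)*1.6,0,255).astype(np.uint8))
E
```

```text
eef_pos: [587.4, -191.7, 116.5]
force: [0.3, 0.4, 0.1]
grip_force: 72.8
time_s: 28.42
eef_pos: [587.4, -191.7, 116.4]
ee_rot: [0.0, -0.012, 1.0, -0.0]
force: [-0.5, -0.2, -0.8]
grip_width: 0.746
grip_force: 0.0
time_s: 28.8
eef_pos: [586.9, -191.5, 237.8]
ee_rot: [-0.001, -0.012, 1.0, 0.0]
force: [0.5, -0.0, 0.7]
grip_width: 0.752
grip_force: 0.0
time_s: 29.42
eef_pos: [505.7, 13.1, 237.6]
ee_rot: [0.001, -0.014, 1.0, 0.0]
force: [-0.6, -0.9, 0.4]
grip_width: 0.802
grip_force: 0.0
scene [('pointer', [(0.7, [234.8, 205.1])]), ('mark', [(0.66, [384.7, 316.8])]), ('pan_floor', [(0.54, [249.9, 191.8])])]
top [('pointer', [(0.57, [405.1, 170.5])]), ('mark', [(0.4, [398.6, 172.9])]), ('pan_floor', [(0.76, [404.7, 189.7])])]
scene [('pointer', [(0.74, [232.6, 203.8])]), ('mark', [(0.53, [239.5, 207.6])]), ('pan_floor', [(0.44, [249.5, 189.8])])]
top [('pointer', [(0.84, [407.7, 169.9])]), ('mark', [(0.7, [323.7, 146.8])]), ('pan_floor', [(0.67, [404.8, 191.3])])]
scene [('pointer', [(0.6, [401.5, 241.5])]), ('mark', [(0.51, [238.0, 209.4])]), ('pan_floor', [(0.67, [247.8, 187.5])])]
top [('pointer', [(0.59, [407.4, 173.2])]), ('mark', [(0.43, [397.4, 170.8])]), ('pan_floor', [(0.71, [404.3, 193.0])])]
```

View pics/r2.png

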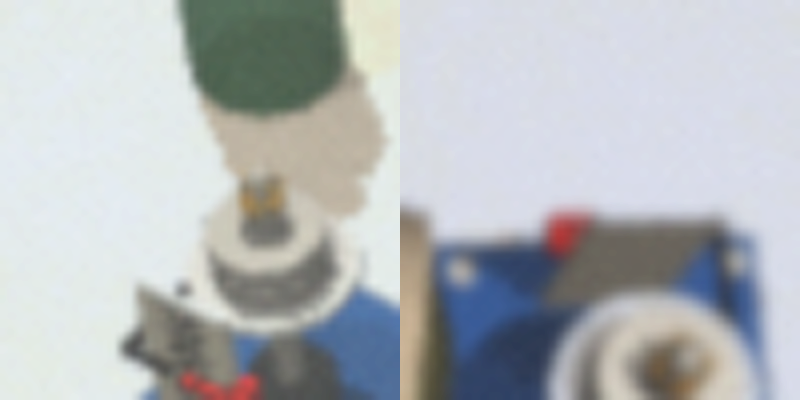

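Both rings lie flat below the catch. In the left crop the pointer is at about (130,350) and the red mark at (185–255,385), so it is close to level. I'll measure by back-projecting onto the pointer plane.

```bash
cat > lev.py <<'E'
from fit import *
def grid(c,imgs,tag):
    # resample onto vertical plane x'=63 from the axis, 1 mm cells
    A=np.array([587.3,-191.7]);yw=.024;ex=np.array([np.cos(yw),np.sin(yw)]);ey=np.array([-ex[1],ex[0]])
    ys=np.arange(-50,41,2);zs=np.arange(136,70,-2)
    P=[[proj(c,np.append(A+63*ex+y*ey,z)) for y in ys] for z in zs];P=np.array(P)
    g=np.mean([i.astype(float) for i in imgs],0)
    S=np.stack([map_coordinates(g[:,:,k],[P[...,1],P[...,0]],order=1) for k in range(3)],-1)
    red=S[...,0]-S[...,1:].mean(-1);br=S.mean(-1)
    print(tag,"y:",ys[0],"..",ys[-1])
    for j,z in enumerate(zs):print(z,"".join("R" if red[j,i]>45 else "r" if red[j,i]>20 else "b" if S[j,i,2]-S[j,i,0]>30 else "#" if br[j,i]<45 else "+" if br[j,i]<65 else "-" if br[j,i]<95 else "." for i in range(len(ys))))
E
python3 - <<'E'
from lev import *
cs=[capture("scene") for _ in range(6)]
np.save("s2.npy",np.mean([c["color"].astype(float) for c in cs],0))
grid(cs[0],[cv2.imread("pics/scene0.png")[:,:,::-1]],"empty");grid(cs[0],[c["color"] for c in cs],"two")
E
```

```text
empty y: -50 .. 40
136 ...............--.....................-bbbbbbb
134 ..............----...................---bbbbbb
132 .............------------------.....----bbbbbb
130 ............----------------------------bbbbb-
128 ............----------------------------bbbbb-
126 ...........-+--------------++-----------bbbb-+
124 ..........--+-----+++++++++++-----------bbbb-+
122 ..........-++----++++++++++++-----------bbb-++
120 .........--+++---+++++++++++++----------bb--++
118 .........--+----++++++--++++++----------bb--++
116 .........---------+++---++++++----------b---++
114 .........-...-..---+----++++++----------b--+++
112 ................-------++++++--------------+++
110 ................-------++++++-------------rr++
108 .................------++++++-----------rrRr++
106 .................-----+++++++----------rRRRr++
104 .................-----++++++++--------rRRRRr++
102 .................-------+++++--------rrRRRrr++
100 .................------++++++-------rrRRRRrr++
98 .................------+++++--------rRRRRrr+++
96 .................------++++---r-rrrrRRRRRrr+++
94 .........
[... 1573 characters left out ...]

98 ...........-++---------++++--------rrRRRRRr+++
96 ..........--++-------++++++-r-r-rrrrRRRRRrr+++
94 ..........-+++--+++++++++rrrrrrrrrrrRRRRrr++++
92 .........--+-++-++++++++rrrrrrRRRRrRRRRRrr++++
90 .........-------+++++++rrRRrRRRRRRRRRRRrr+++++
88 .........---------+++--rRRRRRRRRRRRRRRRr++++++
86 ..............----++--rrRrrRRRRRRRrRRrrr++++++
84 ................-------rrrrrrRRrrrrrrrr+++++++
82 ................------+rrrrrrrrrrrrrrr++++++++
80 .................------++++rr++rrrrrr+++++++++
78 .................------++++++++-------++++++++
76 ................--------++++++---------+++++++
74 ................--------+++++-----------++++++
72 ...............---------+++++-----------++++++
```

```bash
python3 - <<'E'
from lev import *
c=capture("scene")
A=np.array([587.3,-191.7]);yw=.024;ex=np.array([np.cos(yw),np.sin(yw)]);ey=np.array([-ex[1],ex[0]])
zs=np.arange(135,70,-.5)
E0=cv2.imread("pics/scene0.png")[:,:,::-1].astype(float);S2=np.load("s2.npy")
def prof(g,y): 
    P=np.array([proj(c,np.append(A+63*ex+y*ey,z)) for z in zs]);return np.stack([map_coordinates(g[:,:,k],[P[:,1],P[:,0]],order=1) for k in range(3)],-1)
for y in range(-16,14,2):
    a,b=prof(E0,y),prof(S2,y);d=(b-a).mean(1)
    p2=np.clip(-d-6,0,None)*(zs<105);p0=np.clip(d-6,0,None)*(zs>105)
    r=np.clip((b[:,0]-b[:,1:].mean(1))-15,0,None)
    f=lambda w:(round((w*zs).sum()/w.sum(),1),round(w.sum())) if w.sum()>30 else None
    print(y,"pointer0",f(p0),"pointer2",f(p2),"red",f(r))
E
```

```text
-16 pointer0 (np.float64(122.4), 640) pointer2 (np.float64(91.6), 598) red None
-14 pointer0 (np.float64(120.6), 519) pointer2 (np.float64(90.0), 452) red None
-12 pointer0 (np.float64(119.8), 501) pointer2 (np.float64(90.1), 344) red None
-10 pointer0 (np.float64(120.7), 351) pointer2 (np.float64(90.7), 210) red None
-8 pointer0 (np.float64(121.8), 211) pointer2 (np.float64(91.4), 82) red None
-6 pointer0 (np.float64(123.0), 94) pointer2 None red (np.float64(85.5), 46)
-4 pointer0 None pointer2 None red (np.float64(85.7), 263)
-2 pointer0 None pointer2 None red (np.float64(86.9), 573)
0 pointer0 None pointer2 None red (np.float64(88.3), 735)
2 pointer0 None pointer2 None red (np.float64(88.6), 681)
4 pointer0 None pointer2 None red (np.float64(88.1), 738)
6 pointer0 None pointer2 None red (np.float64(87.8), 841)
8 pointer0 None pointer2 None red (np.float64(87.9), 896)
10 pointer0 None pointer2 None red (np.float64(88.1), 953)
12 pointer0 None pointer2 None red (np.float64(88.3), 973)
```

The pointer is at about 90–93 mm (rest level predicts 93) and the mark at about 88 mm. The marker is therefore near 36 mm and the pan near 31 mm, so the pointer is still above the mark and a third ring is needed. I'll take the ring at (590,275).

```bash
python3 -m jog '[{"tx":-17,"ty":52.4,"tz":0,"ax":0,"ay":0,"az":0,"jaw":-0.6},{"tx":-17,"ty":52.4,"tz":0,"ax":0,"ay":0,"az":0,"jaw":-0.6},{"tx":-17,"ty":52.4,"tz":0,"ax":0,"ay":0,"az":0,"jaw":-0.6},{"tx":-17,"ty":52.4,"tz":0,"ax":0,"ay":0,"az":0,"jaw":-0.6},{"tx":-17,"ty":52.4,"tz":0,"ax":0,"ay":0,"az":0,"jaw":-0.6}]'|grep pos; python3 -m jog '[{"tx":0,"ty":0,"tz":10,"ax":0,"ay":0,"az":0.18,"jaw":-0.6},{"tx":0,"ty":0,"tz":20,"ax":0,"ay":0,"az":0.18,"jaw":-0.6},{"tx":0,"ty":0,"tz":20,"ax":0,"ay":0,"az":0.18,"jaw":-0.6},{"tx":0,"ty":0,"tz":20,"ax":0,"ay":0,"az":0.18,"jaw":-0.6},{"tx":0,"ty":0,"tz":20,"ax":0,"ay":0,"az":0.18,"jaw":-0.6}]'|grep pos; python3 -m jog '[{"tx":0,"ty":0,"tz":20,"ax":0,"ay":0,"az":0.18,"jaw":-0.6},{"tx":0,"ty":0,"tz":10,"ax":0,"ay":0,"az":0.18,"jaw":-0.6},{"tx":0,"ty":0,"tz":5,"ax":0,"ay":0,"az":0.18,"jaw":-0.6},{"tx":0,"ty":0,"tz":0,"ax":0,"ay":0,"az":0.13,"jaw":-0.6},{"tx":0,"ty":0,"tz":0,"ax":0,"ay":0,"az":0,"jaw":-0.6}]'|grep pos
python3 - <<'E'
from fit import *
r=lambda t:tuple(float(round(v,1)) for v in t)
to([590.5,275,3],0)
c=capture("scene");print("ring",r(circ(c,c["color"],(591,275),12,[25,9.5])),[(round(v["conf"],2),at_z(c,v["centre"],0)[:2].round(1)) for v in place_of("ring1","scene")])
E
```

```text
eef_pos: [585.8, 276.2, 236.3]
eef_pos: [585.5, 274.4, 145.5]
eef_pos: [585.5, 274.4, 111.2]
pos [585.5 274.4 111.2] F [ 0.15 -0.41  0.  ] w 68.1 gf 0.0 t 32.85
shift tool [  0.5   5.  108.2]
yaw of y 0.025 z [-0. -0. -1.]
az 0.025
ring (71.3, 600.5, 277.5) [(0.67, array([456.9, 310.9])), (0.63, array([633.1,  13.1])), (0.61, array([ 526.7, -253.5])), (0.53, array([596.5, 290.2])), (0.46, array([ 504., -262.]))]
```

```bash
python3 - <<'E'
from fit import *
r=lambda t:tuple(float(round(v,1)) for v in t)
c=capture("scene")
print(r(circ(c,c["color"],(591,275),12,[25,9.5],span=16)),r(circ(c,c["color"],(591,275),12,[9.5],span=16)))
s2=np.load("s2.npy");print("s2",r(circ(c,s2,(591,275),12,[25,9.5],span=16)))
i0=cv2.imread("pics/scene0.png")[:,:,::-1];print("s0",r(circ(c,i0,(591,275),12,[25,9.5],span=16)))
for nm,g in(("0",i0),("2",s2),("now",c["color"])):
    b=g[255:282,362:394].astype(float).mean(2);print(nm);print(*["".join("#" if v<70 else "+" if v<100 else "-" if v<125 else "." for v in row) for row in b],sep="\n")
E
```

```text
(74.6, 602.0, 277.5) (42.7, 603.0, 277.5)
s2 (71.7, 590.0, 274.5)
s0 (70.1, 590.0, 274.5)
0
................................
................................
................................
................................
................................
............---.................
.........-------................
.......------------.............
........----------.-............
.........---+++++---............
......-..--++++++--.--..........
......-..----..-++-.--..........
......-...--....--.---..........
......--...-.....-.----.........
......-+-....-....-----.........
......-++-........----..........
.......+++--....---+++..........
.......-++++-----++++-..........
.........-++++++++++-...........
..........--++++++--............
..............----..............
................................
................................
................................
................................
................................
................................
2
---.............................
--..............................
................................
................
[... 970 characters left out ...]
.-+++++
.........------------------+++++
........----------++++++++++++++
.........---------++++++++++++++
........----++++++++++++++++++++
......-..--+++++++++++++++++++++
......-..----..-++++++++++++++++
......--..--....-+++++++++++++--
......--....-..--++++++++++-----
......++-....---++++++++++------
......-++-...---+++++++++-------
.......+++-----++++++++---------
.......-+++++-+++++++++---------
.........-+++++#+#+++++---------
...........-++++++++++++--------
.............-+++++++++---------
...............---++++----------
...............----+------------
...............-----------------
..............------------------
..............------------------
.............-------------------
```

The ring has not moved; the arm's shadow disturbed the fit.

```bash
python3 -m jog '[{"tx":0.5,"ty":5,"tz":50,"ax":0,"ay":0,"az":0,"jaw":-0.6},{"tx":0,"ty":0,"tz":49,"ax":0,"ay":0,"az":0,"jaw":-0.6},{"tx":0,"ty":0,"tz":8,"ax":0,"ay":0,"az":0,"jaw":-0.6},{"tx":0,"ty":0,"tz":0,"ax":0,"ay":0,"az":0,"jaw":-0.6},{"tx":0,"ty":0,"tz":0,"ax":0,"ay":0,"az":0,"jaw":1}]';  python3 -m jog '[{"tx":0,"ty":0,"tz":0,"ax":0,"ay":0,"az":0,"jaw":1},{"tx":0,"ty":0,"tz":0,"ax":0,"ay":0,"az":0,"jaw":1},{"tx":0,"ty":0,"tz":0,"ax":0,"ay":0,"az":0,"jaw":1},{"tx":0,"ty":0,"tz":0,"ax":0,"ay":0,"az":0,"jaw":-0.6},{"tx":0,"ty":0,"tz":0,"ax":0,"ay":0,"az":0,"jaw":-0.6}]'; python3 -m jog '[{"tx":0,"ty":0,"tz":0,"ax":0,"ay":0,"az":-0.17,"jaw":-0.6},{"tx":0,"ty":0,"tz":0,"ax":0,"ay":0,"az":-0.18,"jaw":-0.6},{"tx":0,"ty":0,"tz":0,"ax":0,"ay":0,"az":-0.18,"jaw":-0.6},{"tx":0,"ty":0,"tz":0,"ax":0,"ay":0,"az":-0.18,"jaw":-0.6},{"tx":0,"ty":0,"tz":0,"ax":0,"ay":0,"az":-0.18,"jaw":-0.6}]'|grep pos; python3 -m jog '[{"tx":0,"ty":0,"tz":0,"ax":0,"ay":0,"az":-0.18,"jaw":-0.6},{"tx":0,"ty":0,"tz":0,"ax":0,"ay":0,"az":-0.18,"jaw":-0.6},{"tx":0,"ty":0,"tz":0,"ax":0,"ay":0,"az":-0.18,"jaw":-0.6},{"tx":0,"ty":0,"tz":0,"ax":0,"ay":0,"az":-0.14,"jaw":-0.6},{"tx":0,"ty":0,"tz":0,"ax":0,"ay":0,"az":0,"jaw":1}]'|grep pos;  python3 -m jog '[{"tx":0,"ty":0,"tz":0,"ax":0,"ay":0,"az":0,"jaw":1},{"tx":0,"ty":0,"tz":0,"ax":0,"ay":0,"az":0,"jaw":1},{"tx":0,"ty":0,"tz":0,"ax":0,"ay":0,"az":0,"jaw":1}]'; python3 -c "
from h import *
to([587.5,-191.5,180],np.pi/2+.02)"
```

```text
time_s: 33.62
eef_pos: [591.6, 275.4, 6.7]
ee_rot: [0.001, 0.698, 0.716, 0.002]
force: [-0.2, -0.1, 0.0]
grip_width: 0.603
grip_force: 0.5
time_s: 34.25
eef_pos: [590.8, 275.1, 5.0]
ee_rot: [0.0, 0.699, 0.716, 0.0]
force: [-0.0, 0.3, -0.8]
grip_width: 0.805
grip_force: 0.0
eef_pos: [590.6, 275.0, 4.4]
eef_pos: [590.6, 275.1, 4.4]
time_s: 35.88
eef_pos: [590.8, 275.2, 5.1]
ee_rot: [0.0, -0.01, 1.0, 0.0]
force: [-2.1, -0.3, 4.5]
grip_width: 0.546
grip_force: 50.9
pos [590.8 275.2   5.1] F [-2.11 -0.26  4.54] w 46.4 gf 50.9 t 35.88
shift tool [  12.7 -466.5 -175.1]
yaw of y 1.591 z [ 0.001  0.    -1.   ]
az 0.0
```

```bash
python3 -m jog '[{"tx":0,"ty":0,"tz":-20,"ax":0,"ay":0,"az":0,"jaw":1},{"tx":0,"ty":0,"tz":-50,"ax":0,"ay":0,"az":0,"jaw":1},{"tx":0,"ty":0,"tz":-50,"ax":0,"ay":0,"az":0,"jaw":1},{"tx":0,"ty":0,"tz":-50,"ax":0,"ay":0,"az":0,"jaw":1},{"tx":0,"ty":0,"tz":-35,"ax":0,"ay":0,"az":0,"jaw":1}]'|grep pos; python3 -m jog '[{"tx":1.6,"ty":-58,"tz":0,"ax":0,"ay":0,"az":0,"jaw":1},{"tx":1.6,"ty":-58,"tz":0,"ax":0,"ay":0,"az":0,"jaw":1},{"tx":1.6,"ty":-58,"tz":0,"ax":0,"ay":0,"az":0,"jaw":1},{"tx":1.6,"ty":-58,"tz":0,"ax":0,"ay":0,"az":0,"jaw":1},{"tx":1.6,"ty":-58,"tz":0,"ax":0,"ay":0,"az":0,"jaw":1}]'|grep pos;  python3 -m jog '[{"tx":1.6,"ty":-58,"tz":0,"ax":0,"ay":0,"az":0,"jaw":1},{"tx":1.6,"ty":-58,"tz":0,"ax":0,"ay":0,"az":0,"jaw":1},{"tx":1.6,"ty":-58,"tz":0,"ax":0,"ay":0,"az":0,"jaw":1},{"tx":0,"ty":0,"tz":10,"ax":0,"ay":0,"az":0,"jaw":1},{"tx":0,"ty":0,"tz":10,"ax":0,"ay":0,"az":0,"jaw":1}]'|grep pos;python3 -m jog '[{"tx":0,"ty":0,"tz":5,"ax":0,"ay":0,"az":0,"jaw":1},{"tx":0,"ty":0,"tz":0,"ax":0,"ay":0,"az":0,"jaw":1}]'; python3 -c "
from h import *
to([587.5,-191.5,165],np.pi/2+.02)"
```

```text
eef_pos: [590.6, 275.1, 213.1]
eef_pos: [588.8, -16.9, 210.4]
eef_pos: [588.3, -188.7, 189.3]
time_s: 38.0
eef_pos: [588.5, -188.1, 184.2]
ee_rot: [-0.0, -0.012, 1.0, 0.0]
force: [0.4, 0.5, -1.3]
grip_width: 0.542
grip_force: 52.1
pos [ 588.5 -188.1  184.2] F [ 0.37  0.49 -1.27] w 46.1 gf 52.1 t 38.0
shift tool [ 1.1 -3.4 19.2]
yaw of y 1.595 z [-0.  0. -1.]
az 0.004
```

```bash
python3 -m jog '[{"tx":1,"ty":-3.4,"tz":10,"ax":0,"ay":0,"az":0,"jaw":1},{"tx":0,"ty":0,"tz":10,"ax":0,"ay":0,"az":0,"jaw":1},{"tx":0,"ty":0,"tz":0,"ax":0,"ay":0,"az":0,"jaw":1}]'|grep -E "pos|force:"; python3 -m jog '[{"tx":0,"ty":0,"tz":5,"ax":0,"ay":0,"az":0,"jaw":1},{"tx":0,"ty":0,"tz":5,"ax":0,"ay":0,"az":0,"jaw":1}]'|grep -E "pos|force:"; python3 -m jog '[{"tx":0,"ty":0,"tz":4,"ax":0,"ay":0,"az":0,"jaw":1}]'|grep -E "pos|force:";python3 -m jog '[{"tx":0,"ty":0,"tz":4,"ax":0,"ay":0,"az":0,"jaw":1}]'|grep -E "pos|force:";python3 -m jog '[{"tx":0,"ty":0,"tz":4,"ax":0,"ay":0,"az":0,"jaw":1}]'|grep -E "pos|force:";python3 -m jog '[{"tx":0,"ty":0,"tz":0,"ax":0,"ay":0,"az":0,"jaw":1}]'|grep -E "pos|force:"
```

```text
eef_pos: [587.1, -192.3, 163.1]
force: [-0.8, 0.1, -1.5]
grip_force: 52.1
eef_pos: [587.6, -192.6, 154.1]
force: [0.1, -0.3, -0.9]
grip_force: 52.1
eef_pos: [587.5, -192.6, 149.9]
force: [-0.6, 0.0, -1.2]
grip_force: 52.1
eef_pos: [587.5, -192.5, 146.1]
force: [-0.8, 0.2, -1.3]
grip_force: 52.1
eef_pos: [587.5, -192.6, 142.1]
force: [-1.2, -0.5, -0.7]
grip_force: 52.2
eef_pos: [587.4, -192.5, 142.0]
force: [-0.9, 1.3, -0.6]
grip_force: 52.2
```

```bash
python3 -m jog '[{"tx":0.2,"ty":0.8,"tz":4,"ax":0,"ay":0,"az":0,"jaw":1},{"tx":0,"ty":0,"tz":4,"ax":0,"ay":0,"az":0,"jaw":1}]'|grep -E "pos|force:"; python3 -m jog '[{"tx":0,"ty":0,"tz":4,"ax":0,"ay":0,"az":0,"jaw":1}]'|grep -E "pos|force:"; python3 -m jog '[{"tx":0,"ty":0,"tz":3,"ax":0,"ay":0,"az":0,"jaw":1}]'|grep -E "pos|force:";python3 -m jog '[{"tx":0,"ty":0,"tz":3,"ax":0,"ay":0,"az":0,"jaw":1}]'|grep -E "pos|force:";python3 -m jog '[{"tx":0,"ty":0,"tz":0,"ax":0,"ay":0,"az":0,"jaw":1}]'|grep -E "pos|force:";python3 -m jog '[{"tx":0,"ty":0,"tz":0,"ax":0,"ay":0,"az":0,"jaw":1}]'|grep -E "pos|force:"
```

```text
eef_pos: [587.4, -191.8, 134.2]
force: [-0.1, -0.8, -0.4]
grip_force: 52.3
eef_pos: [587.3, -191.8, 130.1]
force: [-0.8, -0.1, 1.4]
grip_force: 52.3
eef_pos: [587.3, -191.8, 127.1]
force: [-1.3, -0.1, 0.4]
grip_force: 52.4
eef_pos: [587.4, -191.8, 124.2]
force: [-0.9, 0.1, 0.9]
grip_force: 52.4
eef_pos: [587.3, -191.8, 124.1]
force: [-0.5, 0.1, 0.9]
grip_force: 52.4
eef_pos: [587.4, -191.8, 124.4]
force: [-1.1, 0.4, -0.1]
grip_force: 52.4
```

```bash
python3 -m jog '[{"tx":0.5,"ty":0,"tz":2,"ax":0,"ay":0,"az":0,"jaw":1},{"tx":0,"ty":0,"tz":2,"ax":0,"ay":0,"az":0,"jaw":1}]'|grep -E "pos|force:"; python3 -m jog '[{"tx":0,"ty":0,"tz":2,"ax":0,"ay":0,"az":0,"jaw":1}]'|grep -E "pos|force:"; python3 -m jog '[{"tx":0,"ty":0,"tz":2,"ax":0,"ay":0,"az":0,"jaw":1}]'|grep -E "pos|force:";python3 -m jog '[{"tx":0,"ty":0,"tz":0,"ax":0,"ay":0,"az":0,"jaw":1}]'|grep -E "pos|force:";python3 -m jog '[{"tx":0,"ty":0,"tz":0,"ax":0,"ay":0,"az":0,"jaw":1}]'|grep -E "pos|force:"
```

```text
eef_pos: [587.0, -191.8, 120.3]
force: [0.5, 0.2, 0.7]
grip_force: 52.4
eef_pos: [586.9, -191.8, 118.2]
force: [0.1, 0.1, 1.6]
grip_force: 52.4
eef_pos: [586.9, -191.8, 116.2]
force: [0.5, 0.2, 1.4]
grip_force: 52.5
eef_pos: [586.8, -191.8, 116.2]
force: [-0.2, -1.2, 1.9]
grip_force: 52.5
eef_pos: [586.8, -191.8, 116.3]
force: [-0.3, 0.5, 1.6]
grip_force: 52.5
```

```bash
python3 -m jog '[{"tx":0,"ty":0,"tz":2,"ax":0,"ay":0,"az":0,"jaw":1}]'|grep -E "pos|force:"; python3 -m jog '[{"tx":0,"ty":0,"tz":2,"ax":0,"ay":0,"az":0,"jaw":1}]'|grep -E "pos|force:"; python3 -m jog '[{"tx":0,"ty":0,"tz":2,"ax":0,"ay":0,"az":0,"jaw":1}]'|grep -E "pos|force:";python3 -m jog '[{"tx":0,"ty":0,"tz":0,"ax":0,"ay":0,"az":0,"jaw":1}]'|grep -E "pos|force:"
```

```text
eef_pos: [586.9, -191.8, 114.4]
force: [-0.6, 0.1, 2.3]
grip_force: 52.5
eef_pos: [586.9, -191.8, 112.2]
force: [-0.4, -0.2, 1.2]
grip_force: 52.5
eef_pos: [586.9, -191.8, 110.2]
force: [-0.5, 0.7, 3.2]
grip_force: 52.5
eef_pos: [586.8, -191.8, 110.1]
force: [-0.4, 1.0, 1.8]
grip_force: 52.5
```

```bash
python3 -m jog '[{"tx":0.2,"ty":0.2,"tz":1.5,"ax":0,"ay":0,"az":0,"jaw":1}]'|grep -E "pos|force:"; python3 -m jog '[{"tx":0,"ty":0,"tz":1.5,"ax":0,"ay":0,"az":0,"jaw":1}]'|grep -E "pos|force:"; python3 -m jog '[{"tx":0,"ty":0,"tz":1,"ax":0,"ay":0,"az":0,"jaw":1}]'|grep -E "pos|force:";python3 -m jog '[{"tx":0,"ty":0,"tz":0,"ax":0,"ay":0,"az":0,"jaw":1}]'|grep -E "pos|force:"
```

```text
eef_pos: [586.8, -191.7, 108.9]
force: [1.2, 0.4, 3.3]
grip_force: 52.6
eef_pos: [586.7, -191.7, 107.3]
force: [-1.5, -0.6, 2.1]
grip_force: 52.6
eef_pos: [586.7, -191.7, 106.3]
force: [-0.7, -1.4, 2.2]
grip_force: 52.6
eef_pos: [586.7, -191.7, 106.3]
force: [0.7, -0.5, 3.9]
grip_force: 52.6
```

```bash
python3 -m jog '[{"tx":0,"ty":0.2,"tz":1,"ax":0,"ay":0,"az":0,"jaw":1}]'|grep -E "pos|force:"; python3 -m jog '[{"tx":0,"ty":0,"tz":1,"ax":0,"ay":0,"az":0,"jaw":1}]'|grep -E "pos|force:"; python3 -m jog '[{"tx":-0.3,"ty":0,"tz":0,"ax":0,"ay":0,"az":0,"jaw":1}]'|grep -E "pos|force:";python3 -m jog '[{"tx":0,"ty":0.3,"tz":0,"ax":0,"ay":0,"az":0,"jaw":1}]'|grep -E "pos|force:"
```

```text
eef_pos: [586.7, -191.5, 105.4]
force: [-0.2, -1.4, 3.2]
grip_force: 52.6
eef_pos: [586.7, -191.5, 104.3]
force: [0.9, -2.1, 3.6]
grip_force: 52.6
eef_pos: [586.8, -191.4, 104.2]
force: [-0.6, -0.9, 3.5]
grip_force: 52.6
eef_pos: [586.9, -191.2, 104.3]
force: [-0.5, -1.8, 3.1]
grip_force: 52.6
```

```bash
python3 -m jog '[{"tx":0,"ty":-0.6,"tz":0,"ax":0,"ay":0,"az":0,"jaw":1}]'|grep -E "pos|force:"; python3 -m jog '[{"tx":0,"ty":0,"tz":1,"ax":0,"ay":0,"az":0,"jaw":1}]'|grep -E "pos|force:"; python3 -m jog '[{"tx":0,"ty":0,"tz":1,"ax":0,"ay":0,"az":0,"jaw":1}]'|grep -E "pos|force:";python3 -m jog '[{"tx":0,"ty":0,"tz":0,"ax":0,"ay":0,"az":0,"jaw":1}]'|grep -E "pos|force:"
```

```text
eef_pos: [586.9, -191.4, 104.2]
force: [-0.7, 0.3, 3.4]
grip_force: 52.6
eef_pos: [586.9, -191.5, 103.3]
force: [-0.7, 0.4, 3.1]
grip_force: 52.6
eef_pos: [586.9, -191.5, 102.2]
force: [-0.3, 0.8, 3.9]
grip_force: 52.6
eef_pos: [586.9, -191.5, 102.1]
force: [-0.3, 0.4, 3.9]
grip_force: 52.6
```

```bash
cat > ptr.py <<'E'
from lev import *
cs=[capture("scene") for _ in range(3)];c=cs[0];g=np.mean([k["color"].astype(float) for k in cs],0)
A=np.array([587.3,-191.7]);yw=.024;ex=np.array([np.cos(yw),np.sin(yw)]);ey=np.array([-ex[1],ex[0]])
zs=np.arange(135,25,-.5);E0=cv2.imread("pics/scene0.png")[:,:,::-1].astype(float)
def prof(g,y):
    P=np.array([proj(c,np.append(A+63*ex+y*ey,z)) for z in zs]);return np.stack([map_coordinates(g[:,:,k],[P[:,1],P[:,0]],order=1) for k in range(3)],-1)
for y in range(-16,-7,2):
    d=(prof(g,y)-prof(E0,y)).mean(1);w=np.clip(-d-8,0,None)*(zs<105);print(y,(w*zs).sum()/w.sum() if w.sum()>30 else None,w.sum().round(), [float(z) for z in zs[w>8]][::3])
E
python3 ptr.py
```

```text
-16 46.582864318758496 404.0 [52.0, 50.5, 49.0, 47.5, 46.0, 44.5, 43.0, 41.5]
-14 46.912524782629696 386.0 [52.5, 51.0, 49.5, 48.0, 46.5, 45.0, 43.5, 42.0]
-12 47.23175685449259 334.0 [52.0, 50.5, 49.0, 47.5, 46.0, 44.5, 43.0]
-10 48.17962158042157 213.0 [51.5, 50.0, 48.5, 47.0, 45.5]
-8 49.3330619590257 106.0 [51.0]
```

Vision says the pan is at about 76–77 mm, so there is room for about 4 more mm.

```bash
python3 -m jog '[{"tx":0,"ty":-0.2,"tz":0.7,"ax":0,"ay":0,"az":0,"jaw":1}]'|grep -E "pos|force:"; python3 -m jog '[{"tx":0,"ty":0,"tz":0.7,"ax":0,"ay":0,"az":0,"jaw":1}]'|grep -E "pos|force:"; python3 -m jog '[{"tx":0,"ty":0,"tz":0.7,"ax":0,"ay":0,"az":0,"jaw":1}]'|grep -E "pos|force:";python3 -m jog '[{"tx":0,"ty":0,"tz":0,"ax":0,"ay":0,"az":0,"jaw":1}]'|grep -E "pos|force:"
```

```text
eef_pos: [586.9, -191.9, 101.4]
force: [0.0, 0.1, 0.4]
grip_force: 52.3
eef_pos: [586.9, -191.9, 100.7]
force: [-0.6, 0.8, 1.0]
grip_force: 61.8
eef_pos: [586.9, -191.9, 100.0]
force: [0.1, -0.4, 1.2]
grip_force: 61.9
eef_pos: [586.9, -191.9, 100.0]
force: [-0.5, -0.5, 2.2]
grip_force: 61.8
```

Clicked. Rising slowly to rest level.

```bash
python3 -m jog '[{"tx":0,"ty":0,"tz":-3,"ax":0,"ay":0,"az":0,"jaw":1},{"tx":0,"ty":0,"tz":-3,"ax":0,"ay":0,"az":0,"jaw":1},{"tx":0,"ty":0,"tz":-3,"ax":0,"ay":0,"az":0,"jaw":1},{"tx":0,"ty":0,"tz":0,"ax":0,"ay":0,"az":0,"jaw":1}]'|grep -E "pos|force";python3 -m jog '[{"tx":0,"ty":0,"tz":-2,"ax":0,"ay":0,"az":0,"jaw":1},{"tx":0,"ty":0,"tz":0,"ax":0,"ay":0,"az":0,"jaw":1}]'|grep -E "pos|force";python3 -m jog '[{"tx":0,"ty":0,"tz":-1.5,"ax":0,"ay":0,"az":0,"jaw":1},{"tx":0,"ty":0,"tz":0,"ax":0,"ay":0,"az":0,"jaw":1}]'|grep -E "pos|force";python3 -m jog '[{"tx":0,"ty":0,"tz":0,"ax":0,"ay":0,"az":0,"jaw":1}]'|grep -E "pos|force"; python3 ptr.py
```

```text
eef_pos: [587.0, -191.9, 109.4]
force: [-0.4, -0.1, -0.5]
grip_force: 61.7
eef_pos: [587.0, -191.9, 111.3]
force: [-0.2, 0.1, 0.2]
grip_force: 61.7
eef_pos: [586.9, -191.9, 112.8]
force: [0.7, 0.8, -0.0]
grip_force: 61.7
eef_pos: [587.0, -191.8, 112.6]
force: [0.5, 0.6, 0.4]
grip_force: 61.7
-16 77.95159503922854 642.0 [84.5, 83.0, 81.5, 80.0, 78.5, 77.0, 75.5, 74.0, 72.5, 71.0]
-14 77.21108007322395 465.0 [83.5, 82.0, 80.5, 79.0, 77.5, 76.0, 74.5, 73.0, 71.5]
-12 77.4487218272301 365.0 [83.0, 81.5, 80.0, 78.5, 77.0, 75.5, 74.0, 72.5]
-10 78.53179024524842 220.0 [82.0, 80.5, 79.0, 77.5, 76.0]
-8 80.49950691082043 67.0 []
```

```bash
python3 -m jog '[{"tx":0,"ty":0,"tz":-1,"ax":0,"ay":0,"az":0,"jaw":1},{"tx":0,"ty":0,"tz":0,"ax":0,"ay":0,"az":0,"jaw":1}]'|grep -E "pos|force";python3 -m jog '[{"tx":0,"ty":0,"tz":0,"ax":0,"ay":0,"az":0,"jaw":-0.15},{"tx":0,"ty":0,"tz":0,"ax":0,"ay":0,"az":0,"jaw":-0.3},{"tx":0,"ty":0,"tz":0,"ax":0,"ay":0,"az":0,"jaw":-0.5},{"tx":0,"ty":0,"tz":0,"ax":0,"ay":0,"az":0,"jaw":-0.5}]'|grep -E "pos|force|width"; python3 -m jog '[{"tx":0,"ty":0,"tz":-10,"ax":0,"ay":0,"az":0,"jaw":-0.5},{"tx":0,"ty":0,"tz":-50,"ax":0,"ay":0,"az":0,"jaw":-0.5},{"tx":0,"ty":0,"tz":-60,"ax":0,"ay":0,"az":0,"jaw":-0.5}]'|grep -E "pos|force:";  python3 -m jog '[{"tx":19,"ty":51,"tz":0,"ax":0,"ay":0,"az":0,"jaw":-0.5},{"tx":19,"ty":51,"tz":0,"ax":0,"ay":0,"az":0,"jaw":-0.5},{"tx":19,"ty":51,"tz":0,"ax":0,"ay":0,"az":0,"jaw":-0.5},{"tx":19,"ty":51,"tz":0,"ax":0,"ay":0,"az":0,"jaw":-0.5},{"tx":0,"ty":0,"tz":0,"ax":0,"ay":0,"az":0,"jaw":-0.5}]'; python3 ptr.py; python3 - <<'E'
from lev import *
c=capture("scene");grid(c,[c["color"]],"three")
for n in("scene","top"):
    c=capture(n);print(n,[(round(v["conf"],2),v["centre"]) for v in place_of("ring1",n)])
print(sense()["time_s"])
E
```

```text
eef_pos: [586.9, -191.8, 113.7]
force: [0.1, 0.6, -0.4]
grip_force: 61.7
eef_pos: [586.9, -191.9, 113.7]
force: [-0.7, 0.5, -0.5]
grip_width: 0.748
grip_force: 0.0
eef_pos: [586.5, -191.7, 235.2]
force: [0.7, -0.5, 0.3]
grip_force: 0.0
time_s: 46.42
eef_pos: [505.3, 12.9, 235.0]
ee_rot: [0.001, -0.014, 1.0, 0.0]
force: [0.6, -0.4, 0.1]
grip_width: 0.75
grip_force: 0.0
-16 76.97209436747646 466.0 [83.0, 81.5, 80.0, 78.5, 77.0, 75.5, 74.0, 72.5, 71.0]
-14 76.5785366661488 369.0 [82.0, 80.5, 79.0, 77.5, 76.0, 74.5, 73.0, 71.5]
-12 76.63574228476078 329.0 [81.5, 80.0, 78.5, 77.0, 75.5, 74.0, 72.5]
-10 77.52882085917999 229.0 [81.0, 79.5, 78.0, 76.5, 75.0, 73.5]
-8 78.26236705412705 71.0 []
three y: -50 .. 40
136 ......................................--------
134 .....................................---------
132 ...................------------.....-----.....
130 ..................----------------------......
128 ..................---------------------......-
126 ..................----------+----------....---
124 .................---------+++----------...----
122 .................--------
[... 816 characters left out ...]
RRRRRRRRRrr+++++
88 .............----------rRRRRRRRRRRRRRRRr++++++
86 ............----------rrRrrRRRRRRRrRRrrr++++++
84 ...........-----------+rrrrrrrRrrrrrrrr+++++++
82 ...........-+-------+++rrrrrrrrrrrrrrr++++++++
80 ..........--+-----+++++++++rrr+rr--rr+++++++++
78 ..........--+---+++++++++++++++-------++++++++
76 .........-------++++++++++++++----------++++++
74 .........------+++++++--+++++-----------++++++
72 .........-------++++----++++++----------++++++
scene [(0.7, [400.1, 245.2]), (0.58, [295.1, 245.8]), (0.54, [250.1, 194.1]), (0.51, [247.2, 189.4]), (0.22, [365.8, 245.8])]
top [(0.78, [406.2, 194.9]), (0.68, [226.6, 247.6]), (0.45, [403.2, 193.8]), (0.44, [402.6, 192.4])]
46.825
```

The third ring lies at the height expected for a seated stack. The pointer is now clearly below the mark (about 77 vs 88 mm), one ring is spare, and the arm is clear.

```bash
python3 -m jog '[{"tx":0,"ty":0,"tz":0,"ax":0,"ay":0,"az":0,"jaw":-0.5},{"tx":0,"ty":0,"tz":0,"ax":0,"ay":0,"az":0,"jaw":-0.5}]'|grep time; python3 -c "
from rig import *
print(finish_job())"
```

```text
time_s: 47.08
the job is handed in; nothing more can be done
None
```

I put three rings on the spindle, each clicked past the catch, and handed the job in at 47 s: the pointer is about 11 mm below the red mark and one steel ring is left on the bench. With two rings I measured the pointer only about 2–3 mm above the mark (error about 1.5 mm), so going to a third was a fairly close call. The pan went no lower than about 77–78 mm.

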